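# Seat a carving carrier on the bench stand's ball and latch it

## Robot

A 6-joint arm with a two-finger parallel gripper is mounted at the origin on the work surface. World frame = base frame: x ahead of the robot, y to its left, z up, the work surface at z = 0. Lengths are in m, angles in rad, forces in N, time in s.
With the tool pointing down it reaches from about 0.35 to 0.85 m from the base axis. Payload 8.1 kg.
Tool frame: the origin (TCP) lies midway between the tips of the shut fingers; the grasp point (between the pads) lies 19 mm behind it; z points along the fingers, y is the line along which they close (so a half turn about z gives the same grasp; the last joint's range is limited). The gripper opens to 93 mm and grips with 3 to 60 N. Pads are 15 mm wide; open, the fingers measure 128 mm over their backs; the gripper's body (75 mm by 188 mm) begins 65 mm behind the grasp point.
Start: joints at [1.22, 0.13, 1.488, -0, 1.523, -0.085], TCP at [0.158, 0.579, 0.192] pointing down, gripper open.
Joint ranges: [-2.96, 2.96], [-0.89, 2.26], [0.02, 2.5], [-1.34, 4.48], [0, 2.73], [-2.66, 2.66]. Speed limits (rad/s): [2.39, 2.39, 2.79, 3.14, 3.14, 3.14].

## Interface

Orientations are given as a rotation vector (axis times angle).
In Python, from plant import read_state, read_camera, camera_model, close_job gives the robot as it stands. The module is installed in compiled form; this text tells all that it offers.
- The arm moves only by the tool carry_out, never from a script. Its argument "moves" is a list of rows, each an object of numbers: "jaw": the finger opening in m, from 0 to 0.093; "dx", "dy", "dz": the shift along the tool's x, y, z in m; "yaw": the turn about the tool's z in rad. In form: [{"jaw": .., "dx": .., "dy": .., "dz": .., "yaw": ..}, ...]. A call has 1 to 8 rows; each row shifts and turns the commanded pose from where the row before left it, along the tool's axes as they then stand; what a row does not reach is not made up. A row lasts 1/8 s, in which the tool goes at most 62.5 mm and 10.7 degrees, less where a joint would pass 70% of its speed; a pose out of reach is approached as far as the arm can. A call is refused whole if a number of a shift passes 0.0625 or a number of a turn 0.188, either way. A call with a gripper value outside its range is refused whole. The fingers move at their own pace and stop on an object; "grip_force" is the grip in N (left out, the last holds). Time passes only in rows, so rows that do not move let the fingers close. It gives the time, the measured TCP pose, the force, the opening and the grip force at its end, in the units of the state.
- read_state(): the state, without advancing time (a new reading comes with each control period).
- read_camera(name): name is "side" or "top" or "wrist"; returns the picture (400x640x3 uint8, red, green, blue); there is no depth.
- camera_model(name): a dict with "camera_matrix" (3x3 intrinsics, pixels), "k1" (the pictures are not rectified: a ray, as slopes to the right and down, at radius r is drawn at 1 + k1 r^2 times it, then the intrinsics apply), "view" (4x4, takes a point from world to camera coordinates). Camera axes: x right, y up, looking along -z (the intrinsics and any distortion apply to the point x, -y, -z); pixel columns grow to the right and rows downward; lengths in m; the calibration is good to about 2 mm. A picture is of the moment at which its call begins: read the wrist's pose just before it. camera_model takes no time and is no camera call; for the wrist camera it gives the pose at the moment of the call.
- close_job(): hands the job in; it is judged then, once.
The state is a dict: "t": time; "q": joint angles; "dq": joint speeds; "joint_torque": joint torques, N m; "tool_pos": TCP position; "orientation": TCP orientation; "force": force on the tool from outside, world axes, zero at the start; "wrist_torque": the same for the moment, N m; "opening": finger opening in m; "gripper_force": force on a finger pad.
Only numpy, scipy, OpenCV 4.12 (cv2) and the standard library are available. Lean on these libraries where they do the work, as an engineer would, in place of code of your own. Each camera call takes 0.05 s, during which the arm holds its last target. There are 200 camera calls.

## Task

Pick up the blue carving carrier by the wooden blank on its top, lower its socket slowly and gently over the brass ball of the green bench stand, with the red lever over the long end of the stand's plate, until it sits flat on the plate, and let go. Then press the red latch lever all the way down so that the carrier is locked on the ball, and back off. Never press or knock carrier and stand together with more than about 30 N, do not let it drop even the last few millimetres, and leave the other tools and things where they are.

Things in the scene. Friction and masses are not known exactly. Their poses are not given: they have to be found in the camera images.
- stand: Green fixed bench stand with a brass ball on top. Origin on the table exactly below the ball's centre; z up, x along the plate to its long end. Green foot 190 x 100 x 12 mm (x -50 to 140 mm). On it a riser with a dark steel plate 180 x 90 x 10 mm (x -45 to 135 mm) and, upright at x = 0, a 30 mm ball on a 16 mm neck: ball centre 45 mm, ball top 60 mm above the plate's upper face.
- stand_clamp (a point): Black clamp knob on the stand's green sleeve (stand frame x 45, y -45, z 30 mm; fixed, not to be touched). The riser is clamped rigidly at a height that is NOT measured and differs each time: the plate's upper face is anywhere from 60 to 100 mm above the table (ball top 120 to 160 mm), so the seat must be found by feel. The plate gives about 1 mm per 25 N.
- blank_center (a point): Centre of the wooden blank on top of the loose blue carrier, with the carrier's axes: z up, x to the lever end, y across. Blank 46 (x) x 36 (y) x 64 mm high; grasp across the 36 mm. The carrier (0.5 to 0.8 kg) starts upright on the table with this point 99.5 mm above its flat underside and exactly above the axis of its socket.
- carrier_foot (a point): Point on the carrier's underside on the socket's axis (99.5 mm below blank_center), same axes. Foot rails x -36 to 125 mm, y to +-36 mm. The socket opens downward here: square bore 33 mm wide, flared to about 48 mm over the lowest 14 mm, roof 61.5 mm up. Seated, the underside lies flat on the stand's plate and the carrier's x along the stand's x.
- latch (a joint): Latch lever angle: 0 = up (0.9 rad above level), 0.9 rad = fully down (level), a hard stop. Starts at 0 to 0.15, stays where left; turning it takes about 0.28 N m (4 N at the red pad, square to the lever). Pressed down it swings a claw under the ball; the claw meets the ball and the lever stops short if the carrier is not fully seated.
- latch_hinge (a point): Lever's hinge axis (along the carrier's y, at mid-width), with the carrier's axes: 44 mm from the socket's axis in carrier +x, 41 mm above the underside.
- latch_pad (a point): Middle of the upper face of the red pad at the lever's end, 75 mm from the hinge axis along the lever and 4 mm above its centre line. The pad is 30 mm along the lever, 28 mm wide and 8 mm thick, and turns with the lever; push it down from above and follow its arc outward (carrier +x).
- chisel_mid (a point): Bystander: chisel, wooden handle and steel blade, 225 mm long, 22 mm thick, lying on the table between the two working places; point near its middle, 11 mm above the table. Leave alone.
- gouge_mid (a point): Bystander: gouge like the chisel, lying towards the far side. Leave alone.
- mallet: Bystander: wooden mallet 270 mm long, head 75 x 60 x 55 mm, lying at the far side; origin under it at mid-handle. Leave alone.
- wax_tin: Bystander: yellow tin, 60 mm across and 45 mm high, origin at its underside. Leave alone.
- plane: Bystander: wooden hand plane 190 x 50 mm, 105 mm high, on the right. Origin at its underside. Leave alone.
- offcut: Bystander: pale wooden block 120 x 60 x 25 mm at the far right. Origin at its underside. Leave alone.
- glue_jar: Bystander: white jar, 64 mm across, 75 mm high, on the left. Origin at its underside. Leave alone.
Mind the look-alikes: they are no part of the job. Leave any orange look-alike of the stand alone.

How it is judged:
By the outcome, as a careful person would: the job done as asked, in the order asked, and still so for the second after the job is handed in, with the robot touching nothing.
It also fails if it takes over 58 s, if anything falls off the work surface, if the arm or the gripper's body presses on something with over 40 N, if the wrist force passes 120 N, or if a joint passes its speed limit or range.

## Working session

There is one attempt and no reset: what is moved stays moved. The work goes in short steps, Python scripts to look and compute and a tool call to move; the robot and the scene stay as the last step left them, time stands still between calls to the robot, and variables do not carry over. Pictures are saved under pics/ and viewed, at most 10 in all, crops included, and the job is handed in when it is done.

Besides the shell and the picture viewer there is one more tool, called after "Request:" by a JSON object that holds its "name" and its "arguments". carry_out: Moves the arm, as the interface text tells. Its arguments: {"type":"object","properties":{"moves":{"type":"array","items":{"type":"object","properties":{"jaw":{"type":"number"},"dx":{"type":"number"},"dy":{"type":"number"},"dz":{"type":"number"},"yaw":{"type":"number"}}}},"grip_force":{"type":"number"}},"required":["moves"]}

```bash
mkdir -p pics; cat > h.py <<'E'
import numpy as np, cv2
from plant import read_state, read_camera, camera_model, close_job
def ray(m,uv):
    K=np.array(m["camera_matrix"]);V=np.array(m["view"]);k=m["k1"]
    d=(np.array(uv,float)-K[:2,2])/[K[0,0],K[1,1]]
    s=d.copy()
    for _ in range(30): s=d/(1+k*(s@s))
    R=V[:3,:3];o=-R.T@V[:3,3];v=R.T@np.array([s[0],-s[1],-1]);return o,v/np.linalg.norm(v)
def onz(m,uv,z):
    o,v=ray(m,uv);return o+v*(z-o[2])/v[2]
def proj(m,p):
    V=np.array(m["view"]);c=V[:3,:3]@np.array(p)+V[:3,3];s=np.array([c[0],-c[1]])/-c[2]
    s=s*(1+m["k1"]*(s@s));K=np.array(m["camera_matrix"]);return s*[K[0,0],K[1,1]]+K[:2,2]
def tri(ma,a,mb,b):
    o1,v1=ray(ma,a);o2,v2=ray(mb,b)
    t=np.linalg.lstsq(np.c_[v1,-v2],o2-o1,rcond=None)[0]
    p,q=o1+v1*t[0],o2+v2*t[1];return (p+q)/2,np.linalg.norm(p-q)
E
python3 - <<'E'
from h import *
for n in("top","side"):
    cv2.imwrite(f"pics/{n}0.png",read_camera(n)[:,:,::-1]); m=camera_model(n);o,v=ray(m,(320,200));print(n,o.round(3),v.round(3),m["camera_matrix"][0][0])
print(read_state())
E
```

```text
top [0.394 0.007 1.65 ] [ 0.099 -0.005 -0.995] 495.00718347738143
side [ 0.024 -0.708  1.003] [ 0.405  0.541 -0.737] 447.6641750877784
{'t': 0.1, 'q': array([ 1.21960460e+00,  1.31083342e-01,  1.48916821e+00, -1.30584968e-05,
        1.52299952e+00, -8.53812784e-02]), 'dq': array([-2.57307723e-04, -4.32315396e-05, -2.95375415e-03, -5.21998245e-04,
        2.77777729e-04,  1.18083207e-03]), 'joint_torque': array([ 5.42801736e-04, -5.61344755e+01, -4.93092871e+01,  7.69979996e-02,
        2.92143814e-02,  7.33528054e-06]), 'tool_pos': array([0.15739506, 0.5784101 , 0.19109495]), 'orientation': array([-4.16258924e-01, -3.11354300e+00,  2.54738093e-03]), 'force': array([-0.2575679 ,  0.04751629,  0.23374202]), 'wrist_torque': array([-0.0511471 , -0.06955604,  0.01268254]), 'gripper_force': 0.0, 'opening': 0.09317705283026509}
```

View pics/top0.png

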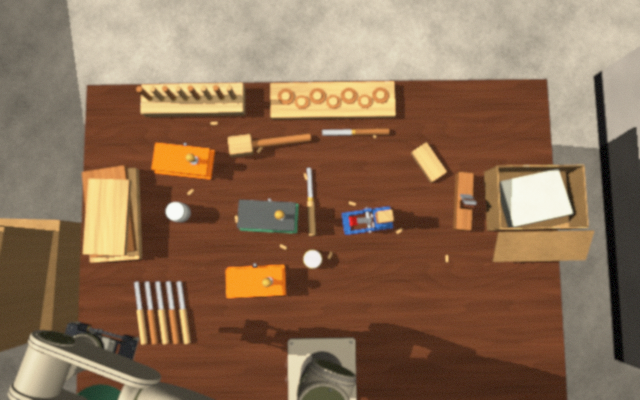

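View pics/side0.png

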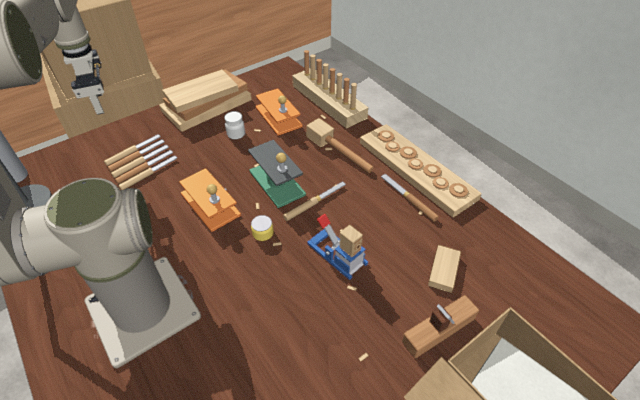

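The top view (up = +x, left = +y) shows the carrier at (368,220), with its blank at (385,215) and red pad at (352,222). The green stand is at (268,215) with its ball at (279,214) and its long end to the left. The side view agrees: ball at (281,158), blank at (350,240), red pad at (324,222).

```bash
cat > m.py <<'E'
from h import *
T=cv2.imread("pics/top0.png");S=cv2.imread("pics/side0.png");mt,ms=camera_model("top"),camera_model("side")
def mask(img,box,lo,hi):
    h=cv2.cvtColor(img,cv2.COLOR_BGR2HSV);k=cv2.inRange(h,lo,hi);z=np.zeros_like(k);x0,y0,x1,y1=box;z[y0:y1,x0:x1]=k[y0:y1,x0:x1];return z
def cen(k):
    n,l,s,c=cv2.connectedComponentsWithStats(k);i=1+np.argmax(s[1:,4]);return c[i],s[i]
W=((10,60,120),(30,255,255))
bt=cen(mask(T,(270,204,290,224),*W));bs=cen(mask(S,(270,146,292,172),*W));print("ball",bt,bs,tri(mt,bt[0],ms,bs[0]))
wt=cen(mask(T,(372,205,398,228),(8,50,140),(30,255,255)));ws=cen(mask(S,(336,222,366,258),(8,50,100),(30,255,255)));print("blank",wt,ws)
for z in(.11,.1315):print(onz(mt,wt[0],z),onz(ms,ws[0],z))
for nm,k,z in(("green/plate",mask(T,(225,190,305,245),(60,20,20),(105,255,140)),.012),("blue",mask(T,(330,195,400,240),(105,120,50),(125,255,255)),.02)):
    c=np.vstack([q for q in cv2.findContours(k,0,2)[0] if cv2.contourArea(q)>15]);r=cv2.minAreaRect(c);b=cv2.boxPoints(r)
    print(nm,r,[onz(mt,p,z)[:2].round(3) for p in b])
rt=cen(mask(T,(335,205,372,235),(0,150,90),(6,255,255)));print("red",rt,onz(mt,rt[0],.1))
big=lambda I,x,y,w,h,s:cv2.resize(I[y:y+h,x:x+w],None,fx=s,fy=s,interpolation=2)
cv2.imwrite("pics/c1.png",np.vstack([np.hstack([big(T,230,190,80,60,5),big(T,330,190,80,60,5)]),np.hstack([big(S,240,130,80,60,5),big(S,300,205,80,60,5)])]))
E
python3 m.py
```

```text
ball (array([278.53333333, 214.33333333]), array([274, 209,  11,  11,  90], dtype=int32)) (array([280.61176471, 157.14117647]), array([276, 152,  10,  11,  85], dtype=int32)) (array([0.50416583, 0.12468099, 0.14290366]), np.float64(0.004624180281143719))
blank (array([384.54950495, 216.04950495]), array([376, 209,  18,  14, 202], dtype=int32)) (array([351.20757021, 235.85958486]), array([336, 222,  30,  35, 819], dtype=int32))
[ 0.49426464 -0.20202185  0.11      ] [ 0.50429511 -0.19813893  0.11      ]
[ 0.4928681  -0.19910694  0.1315    ] [ 0.49273506 -0.21042171  0.1315    ]
green/plate ((273.290283203125, 227.24673461914062), (25.760671615600586, 61.8460578918457), 66.9295883178711) [array([0.47 , 0.264]), array([0.547, 0.076]), array([0.468, 0.043]), array([0.391, 0.231])]
blue ((366.7311706542969, 220.0028533935547), (21.66815185546875, 48.1260986328125), 81.25383758544922) [array([ 0.512, -0.072]), array([ 0.534, -0.23 ]), array([ 0.463, -0.238]), array([ 0.442, -0.081])]
red (array([353.546875, 220.796875]), array([350, 216,   8,  12,  64], dtype=int32)) [ 0.48146252 -0.10567766  0.1       ]
```

View pics/c1.png

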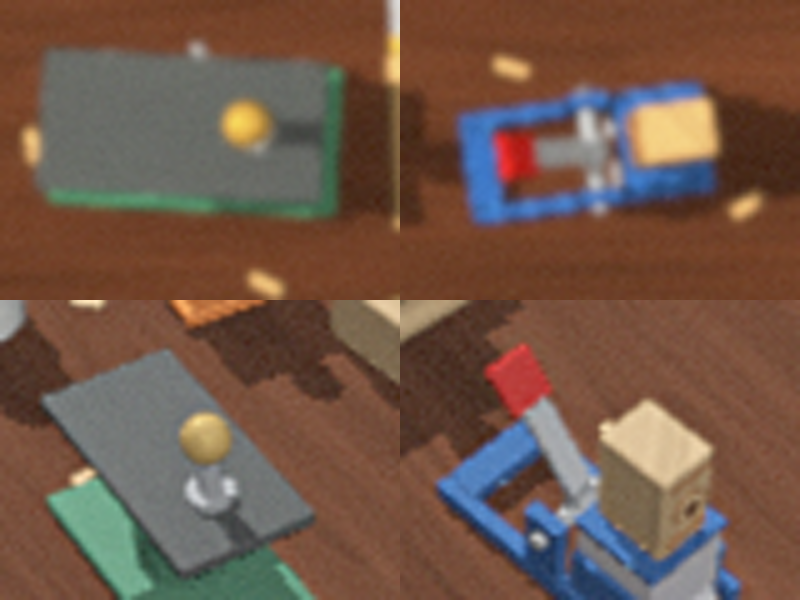

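Ball roughly at (0.504, 0.125); plate yaw about 87°. Blank roughly at (0.493, -0.200); carrier yaw about 98°. The plate looks high. Next I plan the move to hover over the blank for a wrist look.

```bash
cat >> h.py <<'E'
from scipy.spatial.transform import Rotation as Ro
def plan(target,yaw=None,s=None):
    """print shift in tool axes (current) to target TCP; yaw = desired world heading (deg) of tool x or None"""
    s=s or read_state();R=Ro.from_rotvec(s["orientation"]).as_matrix()
    d=R.T@(np.array(target)-s["tool_pos"]);h=np.degrees(np.arctan2(R[1,0],R[0,0]))
    print("tool x heading",h.round(2),"tilt",R[:,2].round(4),"pos",s["tool_pos"].round(4),"shift tool",d.round(4))
    if yaw is not None:
        w=(yaw-h+180)%360-180; print("yaw cmd (rad)",(-np.radians(w)).round(4)); Rz=Ro.from_euler('z',-w,degrees=True).as_matrix(); print("shift after yaw",(Rz.T@d).round(4))
E
python3 - <<'E'
from h import *
plan([.493,-.20,.27],97.9)
plan([.493,-.20,.27],-82.1)
m=camera_model("wrist");o,v=ray(m,(320,200));s=read_state();R=Ro.from_rotvec(s["orientation"]).as_matrix();print(R.T@(o-s["tool_pos"]),R.T@v,m["camera_matrix"][0][0])
E
```

```text
tool x heading 164.77 tilt [-6.0e-04 -1.6e-03 -1.0e+00] pos [0.1574 0.5784 0.1911] shift tool [-0.5283 -0.663  -0.0779]
yaw cmd (rad) 1.1671
shift after yaw [-0.8173  0.2254 -0.0779]
tool x heading 164.77 tilt [-6.0e-04 -1.6e-03 -1.0e+00] pos [0.1574 0.5784 0.1911] shift tool [-0.5283 -0.663  -0.0779]
yaw cmd (rad) -1.9745
shift after yaw [ 0.8173 -0.2254 -0.0779]
[ 0.06582662  0.00222727 -0.19259493] [-2.28228306e-01 -5.39197053e-04  9.73607493e-01] 275.5844785105195
```

Request:
{"name": "carry_out", "arguments": {"moves": [{"dz":-0.03,"dx":-0.03,"jaw":0.09,"yaw":0.17},{"dz":-0.03,"dx":-0.03,"yaw":0.17},{"dz":-0.03,"dx":-0.03,"yaw":0.17},{"dx":-0.04,"yaw":0.17},{"dx":-0.04,"yaw":0.17},{"dx":-0.04,"yaw":0.17},{"dx":-0.04,"dy":0.02,"yaw":0.15},{"dx":-0.04,"dy":0.02}]}}

```text
invalid input at $.moves[0]: expected keys jaw, dx, dy, dz, yaw
```

```bash
python3 -c "
from h import *
plan([.493,-.20,.27],97.9)"
```

```text
tool x heading 164.77 tilt [-6.0e-04 -1.6e-03 -1.0e+00] pos [0.1574 0.5784 0.1911] shift tool [-0.5283 -0.663  -0.0779]
yaw cmd (rad) 1.1671
shift after yaw [-0.8173  0.2254 -0.0779]
```

All keys are required in every row.

Request:
{"name": "carry_out", "arguments": {"moves": [{"jaw":0.09,"dx":-0.03,"dy":0,"dz":-0.03,"yaw":0.17},{"jaw":0.09,"dx":-0.03,"dy":0,"dz":-0.03,"yaw":0.17},{"jaw":0.09,"dx":-0.03,"dy":0,"dz":-0.03,"yaw":0.17},{"jaw":0.09,"dx":-0.04,"dy":0,"dz":0,"yaw":0.17},{"jaw":0.09,"dx":-0.04,"dy":0,"dz":0,"yaw":0.17},{"jaw":0.09,"dx":-0.04,"dy":0,"dz":0,"yaw":0.17},{"jaw":0.09,"dx":-0.04,"dy":0.02,"dz":0,"yaw":0.15},{"jaw":0.09,"dx":-0.04,"dy":0.02,"dz":0,"yaw":0}]}}

```text
t: 1.1
tool_pos: [0.3642, 0.374, 0.2815]
orientation: [-2.069, -2.364, 0.001]
force: [0.4, -0.2, -0.6]
opening: 0.09
gripper_force: 0.0
```

```bash
python3 -c "
from h import *
plan([.493,-.20,.27],97.9)"
```

```text
tool x heading 97.61 tilt [-4.e-04 -5.e-04 -1.e+00] pos [0.3642 0.374  0.2815] shift tool [-0.586   0.0516  0.0118]
yaw cmd (rad) -0.005
shift after yaw [-0.5862  0.0487  0.0118]
```

Request:
{"name": "carry_out", "arguments": {"moves": [{"jaw":0.09,"dx":-0.06,"dy":0.02,"dz":0,"yaw":0},{"jaw":0.09,"dx":-0.06,"dy":0.02,"dz":0,"yaw":0},{"jaw":0.09,"dx":-0.06,"dy":0.02,"dz":0,"yaw":0},{"jaw":0.09,"dx":-0.06,"dy":0.02,"dz":0,"yaw":0},{"jaw":0.09,"dx":0,"dy":0.0,"dz":0,"yaw":0},{"jaw":0.09,"dx":0,"dy":0.0,"dz":0,"yaw":0}]}}

```text
t: 1.85
tool_pos: [0.4736, 0.1509, 0.2817]
orientation: [-2.067, -2.364, 0.001]
force: [-0.9, -0.6, 0.1]
opening: 0.0899
gripper_force: 0.0
```

```bash
cat > w.py <<'E'
import sys,pickle
from h import *
n=sys.argv[1];m=camera_model("wrist");s=read_state();I=read_camera("wrist")[:,:,::-1]
cv2.imwrite(f"pics/{n}.png",I);pickle.dump((m,s),open(f"pics/{n}.pkl","wb"));print(s["tool_pos"],s["orientation"],s["force"])
E
python3 w.py ws; python3 -c "
from h import *
plan([.493,-.20,.27],97.9)"
```

```text
[0.4735935  0.15088774 0.28167407] [-2.06726240e+00 -2.36442542e+00  5.26826750e-04] [-0.9469913  -0.55019815  0.05124735]
tool x heading 97.76 tilt [-6.e-04  4.e-04 -1.e+00] pos [0.4734 0.1516 0.2818] shift tool [-0.351  -0.0281  0.0117]
yaw cmd (rad) -0.0025
shift after yaw [-0.351  -0.0289  0.0117]
```

View pics/ws.png

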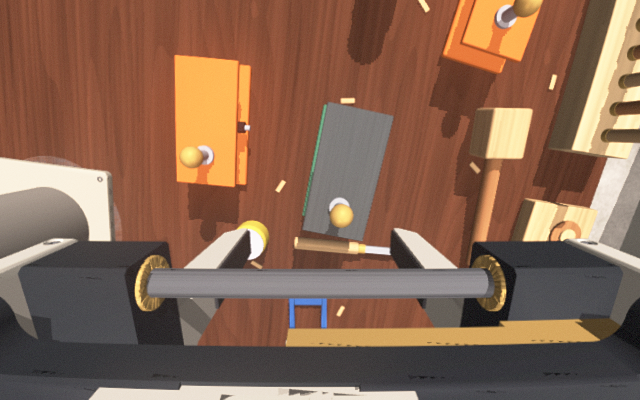

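The wrist view shows the plate with corners near (330,103), (392,117), (364,241) and (304,232), and the ball at (341,216). Next I combine the three rays to the ball and the plate edges, and move on to the carrier.

```bash
cat > s.py <<'E'
from h import *
import pickle
m,s=pickle.load(open("pics/ws.pkl","rb"));I=cv2.imread("pics/ws.png");H=cv2.cvtColor(I,cv2.COLOR_BGR2HSV)
k=np.zeros(I.shape[:2],np.uint8);k[195:230,325:358]=cv2.inRange(H,(10,90,90),(30,255,255))[195:230,325:358]
c=max(cv2.findContours(k,0,2)[0],key=cv2.contourArea);(u,v),r=cv2.minEnclosingCircle(c);print("ball",u,v,r,cv2.boundingRect(c),cv2.fitEllipse(c))
R=[ray(m,(u,v)),ray(camera_model("top"),(278.6,214.0)),ray(camera_model("side"),(280.6,157.1))]
def ls(R):
    A=sum(np.eye(3)-np.outer(d,d) for o,d in R);b=sum((np.eye(3)-np.outer(d,d))@o for o,d in R);p=np.linalg.solve(A,b);print("ball",p.round(4),[np.round(o+d*((p-o)@d)-p,4) for o,d in R]);return p
ls(R);ls(R[:2]);ls([R[0],R[2]])
p=np.zeros_like(k);p[95:250,295:400]=cv2.inRange(H,(0,0,50),(180,45,140))[95:250,295:400]
p=cv2.morphologyEx(p,cv2.MORPH_OPEN,np.ones((5,5)))
c=max(cv2.findContours(p,0,2)[0],key=cv2.contourArea);q=cv2.approxPolyDP(cv2.convexHull(c),5,True)[:,0];print(q.tolist())
for z in(.08,.09,.1):
    w=np.array([onz(m,a,z)[:2] for a in c[:,0]],np.float32);r=cv2.minAreaRect(w);b=cv2.boxPoints(r);e=[b[1]-b[0],b[2]-b[1]];L=max(e,key=np.linalg.norm)
    print(z,np.array(r[1]).round(4),np.array(r[0]).round(4),np.degrees(np.arctan2(L[1],L[0])).round(2))
E
python3 s.py
```

```text
ball 341.08905029296875 215.63699340820312 11.928075790405273 (330, 204, 24, 24) ((341.0443420410156, 215.6213836669922), (22.551490783691406, 23.026596069335938), 49.39015579223633)
ball [0.5048 0.1249 0.1426] [array([ 0.    ,  0.0001, -0.    ]), array([-0.0016,  0.0007, -0.0001]), array([ 0.0016, -0.0008,  0.0001])]
ball [0.5038 0.1255 0.1447] [array([0.0008, 0.0001, 0.0001]), array([-0.0008, -0.0001, -0.0001])]
ball [0.5057 0.1246 0.1422] [array([-0.0009,  0.0003, -0.0002]), array([ 0.0009, -0.0003,  0.0002])]
[[328, 103], [392, 116], [361, 239], [303, 229]]
0.08 [0.1864 0.0931] [0.5088 0.168 ] 86.04
0.09 [0.1816 0.0907] [0.5077 0.1693] 86.04
0.1 [0.1769 0.0884] [0.5066 0.1706] 86.04
```

Request:
{"name": "carry_out", "arguments": {"moves": [{"jaw":0.09,"dx":-0.06,"dy":-0.005,"dz":0,"yaw":0},{"jaw":0.09,"dx":-0.06,"dy":-0.005,"dz":0,"yaw":0},{"jaw":0.09,"dx":-0.06,"dy":-0.005,"dz":0,"yaw":0},{"jaw":0.09,"dx":-0.06,"dy":-0.005,"dz":0,"yaw":0},{"jaw":0.09,"dx":-0.06,"dy":-0.005,"dz":0,"yaw":0},{"jaw":0.09,"dx":-0.03,"dy":-0.003,"dz":0,"yaw":0},{"jaw":0.09,"dx":0,"dy":0.0,"dz":0,"yaw":0},{"jaw":0.09,"dx":0,"dy":0.0,"dz":0,"yaw":0}]}}

```text
t: 2.9
tool_pos: [0.4909, -0.1781, 0.282]
orientation: [-2.064, -2.368, -0.001]
force: [0.7, 0.8, 0.6]
opening: 0.0902
gripper_force: 0.0
```

```bash
python3 w.py wc
```

```text
[ 0.49087834 -0.17811924  0.28197366] [-2.06386844e+00 -2.36789385e+00 -6.62906611e-04] [0.67885472 0.82562257 0.56230042]
```

View pics/wc.png

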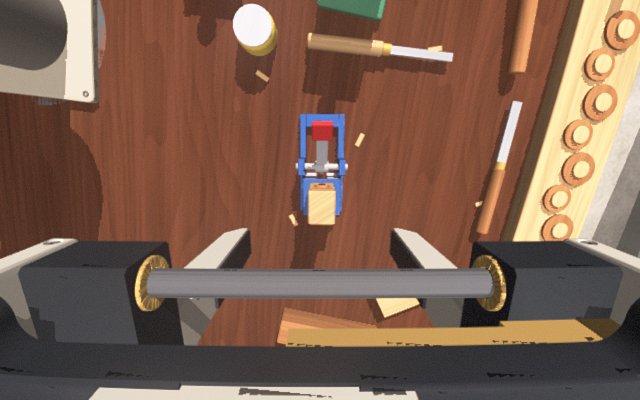

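The blank's top face sits at about (321,206), the red pad at (322,131), and the carrier is aligned with the tool.

```bash
cat > c.py <<'E'
from h import *
import pickle
m,s=pickle.load(open("pics/wc.pkl","rb"));I=cv2.imread("pics/wc.png");H=cv2.cvtColor(I,cv2.COLOR_BGR2HSV)
def mk(lo,hi,b):
    k=np.zeros(I.shape[:2],np.uint8);k[b[1]:b[3],b[0]:b[2]]=cv2.inRange(H,lo,hi)[b[1]:b[3],b[0]:b[2]];return k
def rect(k,z,n):
    c=np.vstack([q for q in cv2.findContours(k,0,2)[0] if cv2.contourArea(q)>20]);print(n,cv2.boundingRect(c))
    w=np.array([onz(m,a,z)[:2] for a in c[:,0]],np.float32);r=cv2.minAreaRect(w);b=cv2.boxPoints(r);e=[b[1]-b[0],b[2]-b[1]];L=max(e,key=np.linalg.norm)
    print(np.array(r[1]).round(4),np.array(r[0]).round(4),np.degrees(np.arctan2(L[1],L[0])).round(2))
rect(mk((10,40,170),(30,255,255),(303,180,340,228)),.1315,"blank")
rect(mk((105,120,50),(125,255,255),(295,110,350,175)),.0,"blue front")
print(H[205,320],H[186,320],H[190:200:3,320])
t=[ .492,-.2,.12]
plan(t,97.9,s)
E
python3 c.py
```

```text
blank (308, 183, 27, 42)
[0.0339 0.0542] [ 0.4957 -0.195 ] -82.13
blue front (298, 114, 47, 61)
[0.0795 0.0994] [ 0.4864 -0.1255] -82.15
[ 21  87 252] [ 14 121 234] [[ 15 114 229]
 [ 20  94 250]
 [ 21  84 252]
 [ 20  95 250]]
tool x heading 97.85 tilt [-1.e-04  6.e-04 -1.e+00] pos [ 0.4909 -0.1781  0.282 ] shift tool [-0.0219 -0.0019  0.162 ]
yaw cmd (rad) -0.0009
shift after yaw [-0.0219 -0.0019  0.162 ]
```

Request:
{"name": "carry_out", "arguments": {"moves": [{"jaw":0.09,"dx":-0.021,"dy":0.001,"dz":0.05,"yaw":0},{"jaw":0.09,"dx":0,"dy":0,"dz":0.05,"yaw":0},{"jaw":0.09,"dx":0,"dy":0,"dz":0.05,"yaw":0},{"jaw":0.09,"dx":0,"dy":0,"dz":0.03,"yaw":0},{"jaw":0.09,"dx":0,"dy":0,"dz":0.019,"yaw":0},{"jaw":0.06,"dx":0,"dy":0,"dz":0,"yaw":0},{"jaw":0.045,"dx":0,"dy":0,"dz":0,"yaw":0},{"jaw":0.045,"dx":0,"dy":0,"dz":0,"yaw":0}], "grip_force": 30}}

```text
t: 3.95
tool_pos: [0.4955, -0.2011, 0.0849]
orientation: [2.065, 2.364, 0.001]
force: [0.3, -0.1, -0.1]
opening: 0.0646
gripper_force: 0.0
```

Request:
{"name": "carry_out", "arguments": {"moves": [{"jaw":0.04,"dx":0,"dy":0,"dz":0,"yaw":0},{"jaw":0.036,"dx":0,"dy":0,"dz":0,"yaw":0},{"jaw":0.03,"dx":0,"dy":0,"dz":0,"yaw":0},{"jaw":0.03,"dx":0,"dy":0,"dz":0,"yaw":0}], "grip_force": 40}}

```text
t: 4.45
tool_pos: [0.4946, -0.2007, 0.0832]
orientation: [2.066, 2.366, 0.0]
force: [1.7, -0.8, 0.8]
opening: 0.0359
gripper_force: 40.0
```

```bash
python3 -c "
from h import *
plan([.495,-.199,.083],97.87);s=read_state();print(s['force'],s['wrist_torque'])
for n in ('top','side'): cv2.imwrite(f'pics/{n}1.png',read_camera(n)[:,:,::-1])"
```

```text
tool x heading 97.73 tilt [ 6.e-04 -3.e-04 -1.e+00] pos [ 0.4946 -0.2007  0.0832] shift tool [0.0017 0.0006 0.0002]
yaw cmd (rad) -0.0024
shift after yaw [0.0017 0.0006 0.0002]
[ 1.70235511 -0.75028145  0.81755486] [-0.16511279 -0.17656268 -0.07439224]
```

Request:
{"name": "carry_out", "arguments": {"moves": [{"jaw":0.03,"dx":0,"dy":0,"dz":0,"yaw":0},{"jaw":0.03,"dx":0,"dy":0,"dz":-0.005,"yaw":0},{"jaw":0.03,"dx":0,"dy":0,"dz":-0.015,"yaw":0},{"jaw":0.03,"dx":0,"dy":0,"dz":-0.03,"yaw":0},{"jaw":0.03,"dx":0,"dy":0,"dz":-0.05,"yaw":0},{"jaw":0.03,"dx":0,"dy":0,"dz":-0.05,"yaw":0},{"jaw":0.03,"dx":0,"dy":0,"dz":-0.04,"yaw":0.104},{"jaw":0.03,"dx":0,"dy":0,"dz":-0.02,"yaw":0.1}], "grip_force": 60}}

```text
t: 5.55
tool_pos: [0.4948, -0.2009, 0.2968]
orientation: [2.298, 2.137, 0.002]
force: [0.7, -0.8, -7.3]
opening: 0.0355
gripper_force: 59.9
```

```bash
python3 -c "
from h import *
s=read_state();print(s['force'],s['wrist_torque'],s['opening'])
R=Ro.from_rotvec(s['orientation']).as_matrix()
plan([.5048,.1249,.29],86.04)"; python3 w.py wl
```

```text
[ 0.69961751 -0.82063465 -7.28146383] [-0.23171815  0.06724699 -0.02342541] 0.03553236762768721
tool x heading 85.85 tilt [ 0.0032 -0.0018 -1.    ] pos [ 0.4948 -0.2009  0.2968] shift tool [ 0.3256 -0.0136  0.0063]
yaw cmd (rad) -0.0033
shift after yaw [ 0.3257 -0.0125  0.0063]
[ 0.49476071 -0.20086493  0.29681351] [2.29781362e+00 2.13723496e+00 1.77304656e-03] [ 0.69961751 -0.82063465 -7.28146383]
```

View pics/wl.png

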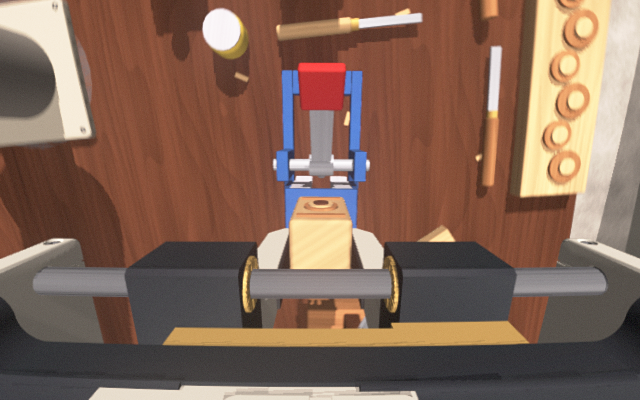

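The carrier hangs straight. The blank's front top edge is at row ~219, the hinge pin at row ~165 and the red pad at (322,86).

```bash
cat > o.py <<'E'
from h import *
import pickle
m,s=pickle.load(open("pics/wl.pkl","rb"));R=Ro.from_rotvec(s["orientation"]).as_matrix()
I=cv2.imread("pics/wl.png");H=cv2.cvtColor(I,cv2.COLOR_BGR2HSV)
print("col320",[(r,*H[r,312].tolist()) for r in range(192,226,2)])
print("top row235",[(c,int(H[235,c,2])) for c in list(range(284,298,2))+list(range(344,360,2))])
print("pin col 300",[(r,int(H[r,298,2])) for r in range(152,182,2)])
def t(uv,zt):
    o,v=ray(m,uv);o=R.T@(o-s["tool_pos"]);v=R.T@v;return (o+v*(zt-o[2])/v[2]).round(4)
print("front top edge",[t((321,r),-.0483) for r in (217,219,221)],"bottom front",t((321,197),.0157))
print("pin",t((321,165),.0422),"L/R ends",t((274,165),.0422),t((369,165),.0422))
print("rail front",t((321,70),.0832),t((283,70),.0832),t((362,70),.0832))
E
python3 o.py
```

```text
col320 [(192, 110, 136, 217), (194, 110, 137, 217), (196, 133, 30, 161), (198, 13, 135, 242), (200, 15, 110, 228), (202, 14, 110, 220), (204, 16, 104, 234), (206, 15, 107, 236), (208, 11, 140, 217), (210, 13, 126, 229), (212, 15, 108, 224), (214, 11, 135, 213), (216, 13, 131, 240), (218, 15, 110, 222), (220, 19, 98, 247), (222, 21, 87, 252), (224, 22, 87, 252)]
top row235 [(284, 235), (286, 234), (288, 147), (290, 230), (292, 246), (294, 251), (296, 251), (344, 252), (346, 253), (348, 252), (350, 245), (352, 158), (354, 235), (356, 233), (358, 234)]
pin col 300 [(152, 134), (154, 135), (156, 134), (158, 143), (160, 237), (162, 252), (164, 244), (166, 228), (168, 188), (170, 142), (172, 136), (174, 130), (176, 250), (178, 249), (180, 248)]
front top edge [array([ 0.025 ,  0.0014, -0.0483]), array([ 0.0239,  0.0014, -0.0483]), array([ 0.0227,  0.0014, -0.0483])] bottom front [0.0219 0.0016 0.0157]
pin [0.0438 0.0017 0.0422] L/R ends [ 0.0438 -0.0383  0.0422] [0.0439 0.0425 0.0422]
rail front [0.1274 0.0017 0.0832] [ 0.1275 -0.0335  0.0832] [0.1275 0.0397 0.0832]
```

Request:
{"name": "carry_out", "arguments": {"moves": [{"jaw":0.03,"dx":0.03,"dy":0,"dz":0,"yaw":0},{"jaw":0.03,"dx":0.05,"dy":0,"dz":0,"yaw":0},{"jaw":0.03,"dx":0.05,"dy":0,"dz":0,"yaw":0},{"jaw":0.03,"dx":0.05,"dy":-0.004,"dz":0,"yaw":0},{"jaw":0.03,"dx":0.05,"dy":-0.004,"dz":0,"yaw":0},{"jaw":0.03,"dx":0.05,"dy":-0.004,"dz":0,"yaw":0},{"jaw":0.03,"dx":0.03,"dy":0,"dz":0,"yaw":0},{"jaw":0.03,"dx":0.014,"dy":0,"dz":0,"yaw":-0.003}]}}

```text
t: 6.6
tool_pos: [0.5039, 0.125, 0.2924]
orientation: [-2.289, -2.15, 0.002]
force: [-0.3, 0.6, -7.0]
opening: 0.0356
gripper_force: 60.0
```

Request:
{"name": "carry_out", "arguments": {"moves": [{"jaw":0.03,"dx":0,"dy":0,"dz":0,"yaw":0},{"jaw":0.03,"dx":0,"dy":0,"dz":0,"yaw":0}]}}

```text
t: 6.85
tool_pos: [0.5046, 0.1223, 0.2928]
orientation: [2.294, 2.146, -0.001]
force: [-0.3, 0.1, -6.3]
opening: 0.0358
gripper_force: 60.0
```

```bash
python3 - <<'E'
from h import *
s=read_state();print(s['force'],s['wrist_torque'],s['opening']);plan([.5048,.1249,.29],86.04)
T=read_camera("top")[:,:,::-1];S=read_camera("side")[:,:,::-1];cv2.imwrite("pics/top2.png",T);cv2.imwrite("pics/side2.png",S)
b=lambda I,x,y,w,h,s:cv2.resize(I[y:y+h,x:x+w],None,fx=s,fy=s,interpolation=2)
cv2.imwrite("pics/c2.png",np.hstack([b(T,230,170,80,80,5),b(S,230,100,80,80,5)]))
E
```

```text
[-0.32093653  0.11532945 -6.26183931] [-0.20918335  0.05964989  0.03396585] 0.03584553443590918
tool x heading 86.18 tilt [-5.e-04 -7.e-04 -1.e+00] pos [0.5046 0.1223 0.2928] shift tool [ 0.0026 -0.      0.0028]
yaw cmd (rad) 0.0024
shift after yaw [ 0.0026 -0.      0.0028]
```

View pics/c2.png

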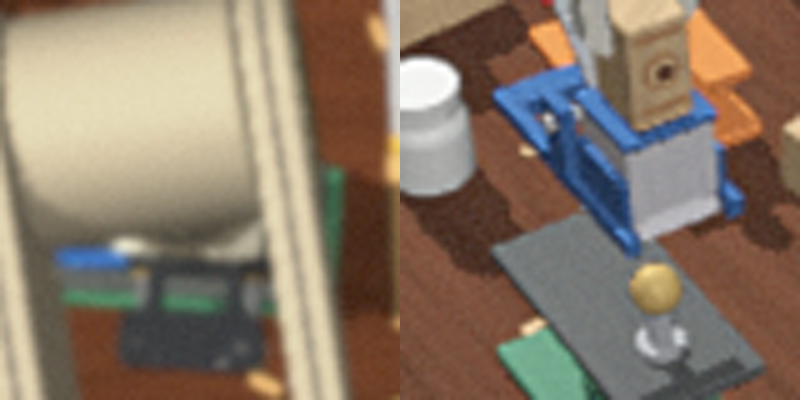

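Request:
{"name": "carry_out", "arguments": {"moves": [{"jaw":0.03,"dx":0.002,"dy":-0.001,"dz":0.01,"yaw":0},{"jaw":0.03,"dx":0,"dy":0,"dz":0.012,"yaw":0},{"jaw":0.03,"dx":0,"dy":0,"dz":0.012,"yaw":0},{"jaw":0.03,"dx":0,"dy":0,"dz":0.008,"yaw":0},{"jaw":0.03,"dx":0,"dy":0,"dz":0.004,"yaw":0},{"jaw":0.03,"dx":0,"dy":0,"dz":0,"yaw":0},{"jaw":0.03,"dx":0,"dy":0,"dz":0,"yaw":0}]}}

```text
t: 7.82
tool_pos: [0.5041, 0.1256, 0.2476]
orientation: [2.293, 2.147, 0.001]
force: [0.4, 0.0, -7.1]
opening: 0.0358
gripper_force: 60.0
```

```bash
cat > f.py <<'E'
from h import *
s=read_state();print("F",s['force'].round(2),"M",s['wrist_torque'].round(3),s['opening']);plan([.5034,.1242,.2],86.04)
E
python3 f.py; python3 - <<'E'
from h import *
S=read_camera("side")[:,:,::-1]; W=read_camera("wrist")[:,:,::-1]
b=lambda I,x,y,w,h,s:cv2.resize(I[y:y+h,x:x+w],None,fx=s,fy=s,interpolation=2)
cv2.imwrite("pics/c3.png",np.hstack([b(S,230,110,80,80,5),b(W,240,40,160,160,2.5)]))
E
```

```text
F [ 0.41  0.04 -7.06] M [-0.185  0.076  0.031] 0.03582635667775983
tool x heading 86.22 tilt [ 9.e-04  1.e-04 -1.e+00] pos [0.5041 0.1256 0.2476] shift tool [-0.0014 -0.0007  0.0476]
yaw cmd (rad) 0.0032
shift after yaw [-0.0014 -0.0007  0.0476]
```

View pics/c3.png

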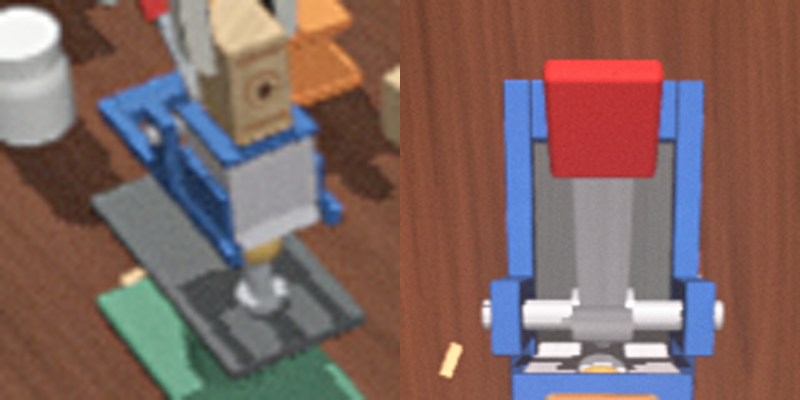

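The side crop shows the ball entering the mouth. The wrist crop shows the brass ball centred under the hinge line and the plate symmetric between the rails. Now the slow descent.

Request:
{"name": "carry_out", "arguments": {"moves": [{"jaw":0.03,"dx":-0.001,"dy":-0.0005,"dz":0.003,"yaw":0},{"jaw":0.03,"dx":0,"dy":0,"dz":0.003,"yaw":0},{"jaw":0.03,"dx":0,"dy":0,"dz":0.003,"yaw":0},{"jaw":0.03,"dx":0,"dy":0,"dz":0.003,"yaw":0},{"jaw":0.03,"dx":0,"dy":0,"dz":0.003,"yaw":0},{"jaw":0.03,"dx":0,"dy":0,"dz":0.003,"yaw":0}]}}

```text
t: 8.68
tool_pos: [0.5032, 0.1246, 0.2288]
orientation: [-2.294, -2.147, 0.0]
force: [-0.3, 0.0, -6.2]
opening: 0.0356
gripper_force: 60.0
```

```bash
python3 f.py
```

```text
F [-0.33  0.03 -6.22] M [-0.21   0.074 -0.04 ] 0.035592992886880157
tool x heading 86.22 tilt [-0. -0. -1.] pos [0.5032 0.1246 0.2288] shift tool [-0.0003  0.0002  0.0288]
yaw cmd (rad) 0.0031
shift after yaw [-0.0003  0.0002  0.0288]
```

Request:
{"name": "carry_out", "arguments": {"moves": [{"jaw":0.03,"dx":0,"dy":0,"dz":0.003,"yaw":0},{"jaw":0.03,"dx":0,"dy":0,"dz":0.003,"yaw":0},{"jaw":0.03,"dx":0,"dy":0,"dz":0.003,"yaw":0},{"jaw":0.03,"dx":0,"dy":0,"dz":0.003,"yaw":0},{"jaw":0.03,"dx":0,"dy":0,"dz":0.003,"yaw":0}]}}

```text
t: 9.3
tool_pos: [0.5033, 0.1245, 0.2138]
orientation: [2.294, 2.147, -0.0]
force: [0.2, -0.7, -7.4]
opening: 0.0355
gripper_force: 60.0
```

```bash
python3 f.py
```

```text
F [ 0.2  -0.7  -7.35] M [-0.274  0.108  0.009] 0.03551462822509335
tool x heading 86.22 tilt [ 0. -0. -1.] pos [0.5033 0.1245 0.2138] shift tool [-0.0003  0.0002  0.0138]
yaw cmd (rad) 0.0031
shift after yaw [-0.0003  0.0002  0.0138]
```

Request:
{"name": "carry_out", "arguments": {"moves": [{"jaw":0.03,"dx":0,"dy":0,"dz":0.002,"yaw":0},{"jaw":0.03,"dx":0,"dy":0,"dz":0.002,"yaw":0},{"jaw":0.03,"dx":0,"dy":0,"dz":0.002,"yaw":0},{"jaw":0.03,"dx":0,"dy":0,"dz":0.002,"yaw":0}]}}

```text
t: 9.8
tool_pos: [0.5033, 0.1246, 0.206]
orientation: [2.293, 2.147, 0.0]
force: [0.7, 0.5, -7.2]
opening: 0.0355
gripper_force: 60.0
```

Request:
{"name": "carry_out", "arguments": {"moves": [{"jaw":0.03,"dx":0,"dy":0,"dz":0.002,"yaw":0},{"jaw":0.03,"dx":0,"dy":0,"dz":0.002,"yaw":0},{"jaw":0.03,"dx":0,"dy":0,"dz":0.002,"yaw":0},{"jaw":0.03,"dx":0,"dy":0,"dz":0.002,"yaw":0}]}}

```text
t: 10.3
tool_pos: [0.5033, 0.1246, 0.1979]
orientation: [2.294, 2.147, 0.0]
force: [0.6, 0.9, -6.5]
opening: 0.0353
gripper_force: 60.0
```

```bash
python3 f.py
```

```text
F [ 0.6   0.85 -6.54] M [-0.256  0.068  0.062] 0.035279764768896056
tool x heading 86.22 tilt [ 0.  0. -1.] pos [0.5033 0.1246 0.1979] shift tool [-0.0003  0.0002 -0.0021]
yaw cmd (rad) 0.0031
shift after yaw [-0.0003  0.0002 -0.0021]
```

Request:
{"name": "carry_out", "arguments": {"moves": [{"jaw":0.03,"dx":0,"dy":0,"dz":0.0015,"yaw":0},{"jaw":0.03,"dx":0,"dy":0,"dz":0.0015,"yaw":0},{"jaw":0.03,"dx":0,"dy":0,"dz":0.0015,"yaw":0},{"jaw":0.03,"dx":0,"dy":0,"dz":0.0015,"yaw":0},{"jaw":0.03,"dx":0,"dy":0,"dz":0.0015,"yaw":0},{"jaw":0.03,"dx":0,"dy":0,"dz":0.0015,"yaw":0}]}}

```text
t: 11.05
tool_pos: [0.5032, 0.1246, 0.1889]
orientation: [-2.294, -2.147, 0.0]
force: [-0.6, 0.1, -7.1]
opening: 0.0359
gripper_force: 60.0
```

Request:
{"name": "carry_out", "arguments": {"moves": [{"jaw":0.03,"dx":0,"dy":0,"dz":0.001,"yaw":0},{"jaw":0.03,"dx":0,"dy":0,"dz":0.001,"yaw":0},{"jaw":0.03,"dx":0,"dy":0,"dz":0.001,"yaw":0}]}}

```text
t: 11.42
tool_pos: [0.5033, 0.1246, 0.186]
orientation: [2.294, 2.147, 0.0]
force: [0.8, -0.8, -7.3]
opening: 0.0354
gripper_force: 60.0
```

Request:
{"name": "carry_out", "arguments": {"moves": [{"jaw":0.03,"dx":0,"dy":0,"dz":0.001,"yaw":0},{"jaw":0.03,"dx":0,"dy":0,"dz":0.001,"yaw":0}]}}

```text
t: 11.68
tool_pos: [0.5033, 0.1246, 0.184]
orientation: [2.293, 2.147, 0.0]
force: [0.7, 0.2, -7.4]
opening: 0.0356
gripper_force: 60.0
```

Request:
{"name": "carry_out", "arguments": {"moves": [{"jaw":0.03,"dx":0,"dy":0,"dz":0.0005,"yaw":0},{"jaw":0.03,"dx":0,"dy":0,"dz":0.0005,"yaw":0}]}}

```text
t: 11.92
tool_pos: [0.5033, 0.1246, 0.183]
orientation: [2.294, 2.147, 0.0]
force: [0.4, -0.8, -7.1]
opening: 0.0353
gripper_force: 60.0
```

Request:
{"name": "carry_out", "arguments": {"moves": [{"jaw":0.03,"dx":0,"dy":0,"dz":0.0005,"yaw":0},{"jaw":0.03,"dx":0,"dy":0,"dz":0.0005,"yaw":0}]}}

```text
t: 12.18
tool_pos: [0.5033, 0.1246, 0.182]
orientation: [2.293, 2.147, 0.0]
force: [-0.9, -0.2, -6.7]
opening: 0.0357
gripper_force: 60.0
```

Foot at about 0.099 with no contact yet. Continuing in 1 mm calls.

Request:
{"name": "carry_out", "arguments": {"moves": [{"jaw":0.03,"dx":0,"dy":0,"dz":0.0005,"yaw":0},{"jaw":0.03,"dx":0,"dy":0,"dz":0.0005,"yaw":0}]}}

```text
t: 12.42
tool_pos: [0.5034, 0.1244, 0.1813]
orientation: [2.293, 2.147, 0.0]
force: [-0.3, -1.4, -4.3]
opening: 0.0351
gripper_force: 60.0
```

Request:
{"name": "carry_out", "arguments": {"moves": [{"jaw":0.03,"dx":0,"dy":0,"dz":0.0005,"yaw":0},{"jaw":0.03,"dx":0,"dy":0,"dz":0.0005,"yaw":0}]}}

```text
t: 12.68
tool_pos: [0.5036, 0.1243, 0.1807]
orientation: [2.293, 2.146, 0.001]
force: [-0.7, -4.4, 0.0]
opening: 0.0353
gripper_force: 60.0
```

```bash
python3 f.py; python3 - <<'E'
from h import *
S=read_camera("side")[:,:,::-1]; W=read_camera("wrist")[:,:,::-1]
b=lambda I,x,y,w,h,s:cv2.resize(I[y:y+h,x:x+w],None,fx=s,fy=s,interpolation=2)
cv2.imwrite("pics/c4.png",np.hstack([b(S,230,120,80,80,5),b(W,240,40,160,160,2.5)]))
E
```

```text
F [-0.71 -4.35  0.03] M [-0.555  0.49   0.16 ] 0.03526528445170557
tool x heading 86.21 tilt [ 1.e-03 -4.e-04 -1.e+00] pos [0.5036 0.1243 0.1807] shift tool [-0.0001 -0.0002 -0.0193]
yaw cmd (rad) 0.003
shift after yaw [-0.0001 -0.0002 -0.0193]
```

View pics/c4.png

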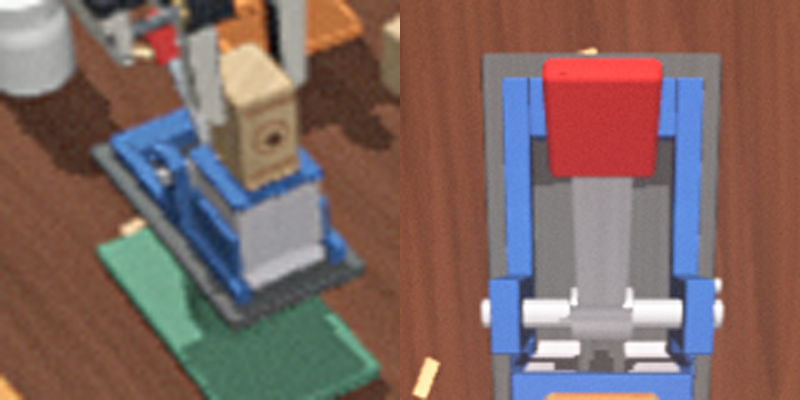

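The carrier sits in line on the plate, with the plate border even on both sides of the rails. I press slightly more to flatten it.

Request:
{"name": "carry_out", "arguments": {"moves": [{"jaw":0.03,"dx":0,"dy":0,"dz":0.0005,"yaw":0},{"jaw":0.03,"dx":0,"dy":0,"dz":0.0005,"yaw":0}]}}

```text
t: 13.02
tool_pos: [0.5038, 0.1241, 0.1801]
orientation: [2.293, 2.146, 0.001]
force: [-1.5, -5.9, 5.3]
opening: 0.0352
gripper_force: 60.0
```

```bash
python3 f.py
```

```text
F [-1.53 -5.93  5.34] M [-0.855  0.807  0.243] 0.03523232798077852
tool x heading 86.2 tilt [ 1.5e-03 -6.0e-04 -1.0e+00] pos [0.5038 0.1241 0.1801] shift tool [ 0.0001 -0.0004 -0.0199]
yaw cmd (rad) 0.0029
shift after yaw [ 0.0001 -0.0004 -0.0199]
```

Request:
{"name": "carry_out", "arguments": {"moves": [{"jaw":0.03,"dx":-0.0005,"dy":0,"dz":0.0005,"yaw":0},{"jaw":0.03,"dx":0,"dy":0,"dz":0,"yaw":0}]}}

```text
t: 13.28
tool_pos: [0.5038, 0.124, 0.18]
orientation: [2.293, 2.146, 0.002]
force: [-1.9, -4.8, 6.0]
opening: 0.0356
gripper_force: 60.0
```

```bash
python3 f.py
```

```text
F [-1.94 -4.76  6.  ] M [-0.49   0.985  0.279] 0.03558513664587518
tool x heading 86.21 tilt [ 1.8e-03  1.0e-04 -1.0e+00] pos [0.5038 0.124  0.18  ] shift tool [ 0.0002 -0.0004 -0.02  ]
yaw cmd (rad) 0.003
shift after yaw [ 0.0002 -0.0004 -0.02  ]
```

Request:
{"name": "carry_out", "arguments": {"moves": [{"jaw":0.03,"dx":0,"dy":0,"dz":0,"yaw":0},{"jaw":0.03,"dx":0,"dy":0,"dz":0,"yaw":0}], "grip_force": 20}}

```text
t: 13.52
tool_pos: [0.5042, 0.1241, 0.1798]
orientation: [2.293, 2.145, 0.003]
force: [-0.0, -2.9, 5.2]
opening: 0.0358
gripper_force: 20.0
```

```bash
python3 f.py
```

```text
F [-0.04 -2.86  5.19] M [-0.65   0.314 -0.117] 0.03583627323332654
tool x heading 86.2 tilt [ 2.6e-03  2.0e-04 -1.0e+00] pos [0.5042 0.1241 0.1798] shift tool [ 0.0001 -0.0008 -0.0202]
yaw cmd (rad) 0.0028
shift after yaw [ 0.0001 -0.0008 -0.0202]
```

Request:
{"name": "carry_out", "arguments": {"moves": [{"jaw":0.03,"dx":0,"dy":0,"dz":0,"yaw":0},{"jaw":0.03,"dx":0,"dy":0,"dz":0,"yaw":0}], "grip_force": 6}}

```text
t: 13.78
tool_pos: [0.5043, 0.1241, 0.1798]
orientation: [2.292, 2.146, 0.003]
force: [-1.7, -4.2, 5.1]
opening: 0.036
gripper_force: 6.0
```

```bash
python3 f.py
```

```text
F [-1.66 -4.24  5.14] M [-0.727  0.168 -0.018] 0.035993021430851854
tool x heading 86.21 tilt [ 2.8e-03  2.0e-04 -1.0e+00] pos [0.5043 0.1241 0.1798] shift tool [ 0.0001 -0.0008 -0.0202]
yaw cmd (rad) 0.0029
shift after yaw [ 0.0001 -0.0008 -0.0202]
```

Request:
{"name": "carry_out", "arguments": {"moves": [{"jaw":0.038,"dx":0,"dy":0,"dz":0,"yaw":0},{"jaw":0.042,"dx":0,"dy":0,"dz":0,"yaw":0},{"jaw":0.05,"dx":0,"dy":0,"dz":0,"yaw":0},{"jaw":0.07,"dx":0,"dy":0,"dz":0,"yaw":0},{"jaw":0.08,"dx":0,"dy":0,"dz":0,"yaw":0}]}}

```text
t: 14.4
tool_pos: [0.5032, 0.1241, 0.1785]
orientation: [-2.293, -2.147, 0.0]
force: [-0.9, -0.0, -0.1]
opening: 0.0652
gripper_force: 0.0
```

```bash
python3 f.py; python3 w.py wr; python3 - <<'E'
from h import *
S=read_camera("side")[:,:,::-1];W=cv2.imread("pics/wr.png")
b=lambda I,x,y,w,h,s:cv2.resize(I[y:y+h,x:x+w],None,fx=s,fy=s,interpolation=2)
cv2.imwrite("pics/c5.png",np.hstack([b(S,230,120,80,80,5),b(W,240,40,160,160,2.5)]))
E
```

```text
F [-0.86 -0.05 -0.06] M [-0.013  0.043 -0.013] 0.06519684115918249
tool x heading 86.22 tilt [-1.e-04  0.e+00 -1.e+00] pos [0.5032 0.1241 0.1785] shift tool [ 0.0001  0.0002 -0.0215]
yaw cmd (rad) 0.0032
shift after yaw [ 0.0001  0.0002 -0.0215]
[0.50317528 0.12409986 0.17845866] [-2.29339869e+00 -2.14689698e+00  1.14323476e-04] [-0.85648411 -0.04693212 -0.06406158]
```

View pics/c5.png

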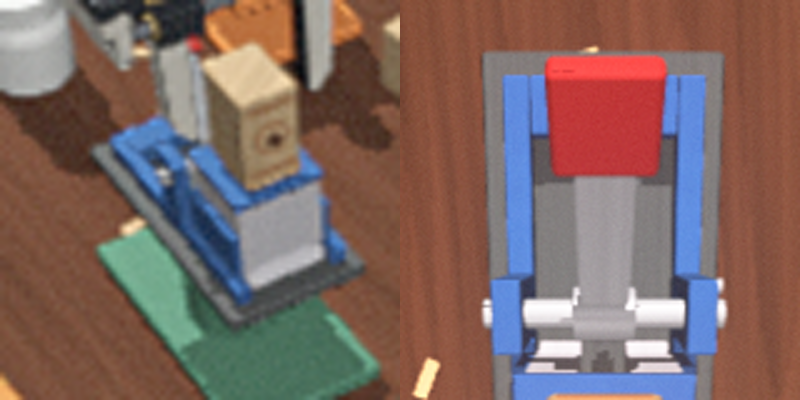

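The carrier rests flat and released; the force is zero and the view is unchanged after opening. Next: rise, close the fingers, go over the pad.

Request:
{"name": "carry_out", "arguments": {"moves": [{"jaw":0.08,"dx":0,"dy":0,"dz":-0.01,"yaw":0},{"jaw":0.08,"dx":0,"dy":0,"dz":-0.03,"yaw":0},{"jaw":0.08,"dx":0,"dy":0,"dz":-0.04,"yaw":0},{"jaw":0.04,"dx":0.02,"dy":0,"dz":0,"yaw":0},{"jaw":0,"dx":0.03,"dy":0,"dz":0,"yaw":0},{"jaw":0,"dx":0.03,"dy":0,"dz":0,"yaw":0},{"jaw":0,"dx":0,"dy":0,"dz":0,"yaw":0},{"jaw":0,"dx":0,"dy":0,"dz":0,"yaw":0}]}}

```text
t: 15.5
tool_pos: [0.5086, 0.2035, 0.2589]
orientation: [2.293, 2.147, 0.0]
force: [0.3, -0.8, -0.3]
opening: 0.0344
gripper_force: 0.0
```

Request:
{"name": "carry_out", "arguments": {"moves": [{"jaw":0,"dx":0,"dy":0,"dz":0.015,"yaw":0},{"jaw":0,"dx":0,"dy":0,"dz":0.015,"yaw":0},{"jaw":0,"dx":0,"dy":0,"dz":0,"yaw":0}]}}

```text
t: 15.88
tool_pos: [0.5072, 0.203, 0.2259]
orientation: [-2.293, -2.145, 0.006]
force: [-0.2, 0.1, -0.5]
opening: 0.0048
gripper_force: 0.0
```

```bash
cat > g.py <<'E'
from h import *
s=read_state();R=Ro.from_rotvec(s["orientation"]).as_matrix();h=np.radians(86.2);d=s["tool_pos"]-[.504,.1243,.0978]
print("carrier xyz mm",np.round([1e3*(d[0]*np.cos(h)+d[1]*np.sin(h)),1e3*(-d[0]*np.sin(h)+d[1]*np.cos(h)),1e3*d[2]],1),"F",s["force"].round(2),"open",s["opening"].round(4))
E
python3 g.py
```

```text
Traceback (most recent call last):
  File "g.py", line 3, in <module>
    print("carrier xyz mm",np.round([1e3*(d[0]*np.cos(h)+d[1]*np.sin(h)),1e3*(-d[0]*np.sin(h)+d[1]*np.cos(h)),1e3*d[2]],1),"F",s["force"].round(2),"open",s["opening"].round(4))
                                                                                                                                                          ^^^^^^^^^^^^^^^^^^
AttributeError: 'float' object has no attribute 'round'
```

Request:
{"name": "carry_out", "arguments": {"moves": [{"jaw":0,"dx":0.001,"dy":0.0,"dz":0.01,"yaw":0},{"jaw":0,"dx":0,"dy":0,"dz":0.008,"yaw":0},{"jaw":0,"dx":0,"dy":0,"dz":0.004,"yaw":0},{"jaw":0,"dx":0.001,"dy":0,"dz":0.003,"yaw":0},{"jaw":0,"dx":0.001,"dy":0,"dz":0.003,"yaw":0}]}}

```text
t: 16.5
tool_pos: [0.5088, 0.207, 0.2006]
orientation: [2.293, 2.147, 0.001]
force: [0.6, 0.0, 0.5]
opening: 0.0006
gripper_force: 0.0
```

```bash
sed -i 's/s\["opening"\].round(4)/s["opening"]/' g.py; python3 g.py
```

```text
carrier xyz mm [ 82.9   0.7 102.8] F [0.6  0.03 0.46] open 0.0005669689766597941
```

Following the arc: from (83,103) toward (89,95), then (96,87).

Request:
{"name": "carry_out", "arguments": {"moves": [{"jaw":0,"dx":0.002,"dy":0,"dz":0.003,"yaw":0},{"jaw":0,"dx":0.002,"dy":0,"dz":0.003,"yaw":0},{"jaw":0,"dx":0.002,"dy":0,"dz":0.003,"yaw":0}]}}

```text
t: 16.88
tool_pos: [0.5091, 0.2131, 0.1914]
orientation: [2.293, 2.147, 0.0]
force: [-1.5, -0.6, -0.7]
opening: 0.0006
gripper_force: 0.0
```

Request:
{"name": "carry_out", "arguments": {"moves": [{"jaw":0,"dx":0.002,"dy":0,"dz":0.002,"yaw":0},{"jaw":0,"dx":0.002,"dy":0,"dz":0.002,"yaw":0},{"jaw":0,"dx":0.002,"dy":0,"dz":0.0025,"yaw":0}]}}

```text
t: 17.25
tool_pos: [0.5095, 0.219, 0.185]
orientation: [2.293, 2.147, 0.0]
force: [-0.7, -0.3, 0.4]
opening: 0.0006
gripper_force: 0.0
```

```bash
python3 g.py
```

```text
carrier xyz mm [94.9  0.8 87.2] F [-0.66 -0.25  0.42] open 0.0006039310581688957
```

No contact force where it was expected. I check the lever angle from the red pixels numerically.

```bash
python3 w.py wp; cat > th.py <<'E'
from h import *
import pickle,sys
def red(I):
    H=cv2.cvtColor(I,cv2.COLOR_BGR2HSV);k=cv2.inRange(H,(0,170,90),(5,255,255))|cv2.inRange(H,(174,170,90),(180,255,255))
    n,l,st,c=cv2.connectedComponentsWithStats(k);return [(st[i].tolist(),c[i].round(1).tolist()) for i in range(1,n) if st[i,4]>60]
h=np.radians(86.2);X=np.array([np.cos(h),np.sin(h),0]);Y=np.array([-np.sin(h),np.cos(h),0]);O=np.array([.504,.1243,.0978])
def P(m,x,y,z): return proj(m,O+X*x+Y*y+[0,0,z])
for n in sys.argv[1:]:
    m,s=pickle.load(open(f"pics/{n}.pkl","rb"));print(n,red(cv2.imread(f"pics/{n}.png")))
    for t in(.9,.75,.6,.45,.3,.15,0):
        f=lambda r,u,y:P(m,44e-3+r*np.cos(t)-u*np.sin(t),y,41e-3+r*np.sin(t)+u*np.cos(t)).round(0)
        print(t,"near top",f(.06,.004,0),"far top",f(.09,.004,0),"far R/L",f(.09,.004,-.014),f(.09,.004,.014))
ms=camera_model("side");S=read_camera("side")[:,:,::-1];cv2.imwrite("pics/side5.png",S);print("side red",red(S),"tcp px",proj(ms,read_state()["tool_pos"]))
for t in(.9,.75,.6,.3,0): print(t,P(ms,.044+.075*np.cos(t),0,.041+.075*np.sin(t)).round(1))
E
python3 th.py wr wp
```

```text
[0.50952817 0.21903288 0.18499866] [2.29347094e+00 2.14691083e+00 2.03590956e-04] [-0.66246887 -0.25322918  0.41746547]
wr [([298, 63, 48, 47, 2085], [321.7, 85.3])]
0.9 near top [320. 119.] far top [320.  81.] far R/L [346.  81.] [294.  81.]
0.75 near top [320. 108.] far top [320.  64.] far R/L [345.  64.] [295.  64.]
0.6 near top [320. 100.] far top [320.  52.] far R/L [344.  52.] [296.  52.]
0.45 near top [320.  94.] far top [320.  45.] far R/L [342.  45.] [298.  45.]
0.3 near top [320.  90.] far top [320.  42.] far R/L [341.  42.] [299.  42.]
0.15 near top [320.  88.] far top [320.  42.] far R/L [340.  43.] [300.  43.]
0 near top [320.  88.] far top [320.  46.] far R/L [339.  46.] [302.  46.]
wp [([315, 218, 27, 13, 78], [332.7, 223.3])]
0.9 near top [320. 253.] far top [320. 242.] far R/L [342. 242.] [298. 242.]
0.75 near top [320. 242.] far top [320. 222.] far R/L [341. 222.] [299. 222.]
0.6 near top [320. 231.] far top [320. 206.] far R/L [340. 206.] [300. 205.]
0.45 near top [320. 222.] far top [320. 192.] far R/L [339. 192.] [301. 192.]
0.3 near top [320. 214.] far top [320. 182.] far R/L [338. 182.] [302. 182.]
0.15 near top [320. 209.] far top [320. 175.] far R/L [337. 175.] [303. 175.]
0 near top [320. 205.] far top [320. 170.] far R/L [336. 171.] [303. 170.]
side red [([258, 123, 12, 10, 67], [263.4, 126.9])] tcp px [262.6250201  128.56513821]
0.9 [263.2 125.7]
0.75 [262.1 126.3]
0.6 [261.3 127.4]
0.3 [260.4 131.1]
0 [260.6 136.2]
```

Request:
{"name": "carry_out", "arguments": {"moves": [{"jaw":0,"dx":0.0005,"dy":0,"dz":0.0015,"yaw":0},{"jaw":0,"dx":0.0005,"dy":0,"dz":0.0015,"yaw":0}]}}

```text
t: 17.6
tool_pos: [0.5096, 0.2199, 0.182]
orientation: [2.294, 2.147, 0.0]
force: [1.2, 0.7, -0.8]
opening: 0.0004
gripper_force: 0.0
```

```bash
python3 g.py;python3 w.py wq; python3 th.py wq | egrep 'wq|side|0.75|0.6 '
```

```text
carrier xyz mm [95.7  0.7 84.2] F [ 1.23  0.66 -0.78] open 0.0003844245193580296
[0.50962493 0.21986877 0.18204602] [2.29352908e+00 2.14679995e+00 3.19186579e-04] [ 1.23385515  0.65751673 -0.78004206]
wq []
0.75 near top [320. 244.] far top [320. 225.] far R/L [341. 225.] [298. 225.]
0.6 near top [320. 233.] far top [320. 208.] far R/L [340. 208.] [299. 208.]
side red [] tcp px [262.61538777 129.17221445]
0.75 [262.1 126.3]
0.6 [261.3 127.4]
0 [260.6 136.2]
```

The red has left the mask, perhaps through shadow or because it is hidden. I loosen the threshold and print the pixel extents.

```bash
python3 - <<'E'
from h import *
import pickle
for n in("wp","wq"):
    m,s=pickle.load(open(f"pics/{n}.pkl","rb"));I=cv2.imread(f"pics/{n}.png");H=cv2.cvtColor(I,cv2.COLOR_BGR2HSV).astype(int)
    print(n,"tcp px",proj(m,s["tool_pos"]))
    for r in range(190,276,5):
        print(r,''.join('R' if (p[0]<6 or p[0]>172) and p[1]>190 else 'r' if (p[0]<6 or p[0]>172) and p[1]>130 else 'B' if 105<p[0]<125 and p[1]>110 else 'o' if 6<=p[0]<30 and p[1]>90 else '#' if p[2]<60 else '.' if p[2]<150 else '+' for p in H[r,270:372:2]))
E
```

```text
wp tcp px [318.77062365 230.56370054]
190 oooo....BBBBBBBBBBBBBBBBBBBBBBBBBBBBBBBBBBBB...oooo
195 oooo....BBBBBB..B+B.BBB+BB++++B++.B+..BBBBBB...oooo
200 oooo....BBBBB..........................BBBBB...oooo
205 oooo....BBBBB..........................BBBBB...oooo
210 oooo....BBBBB..........................BBBBB...oooo
215 ooooo...BBBBB..........................BBBBB...oooo
220 ooooo...BBBBB...rrrrrrrrrrrrrrrrrrrr+..BBBB+...oooo
225 ooooo...+BBBB...rrrrrrrrrrrrrrrrrrrr+..BBBB+..++ooo
230 ooooo...+BBBB...r++++++++r++++++++rr...BBBB+...oooo
235 ooooo...+BBBB+++++++++++.r.+++++++++++.BBBB...ooooo
240 ooooo...+BBB++++++++++++.r.++++++++++++BBBB...ooooo
245 ......................++...++......................
250 ......................++...++......................
255 ......................++...++......................
260 ......................oo...oo......................
265 ......................oo...oo......................
270 ......................oo...oo......................
275 ......................+o...o+......................
wq tcp px [318.82296107 230.55488627]
190 oooo...+BBBB
[... 291 characters left out ...]
................BBBBB...oooo
220 oooo....BBBBB...+rrrrrrrrrrrrrrrrrrr...BBBBB...oooo
225 ooooo...BBBBB...rrrrrrrrrrrrrrrrrrrrr..BBBBB...+ooo
230 ooooo...BBBBB...rr+++++++rr++++++rrr+..BBBB+...+ooo
235 ooooo...+BBBB+++++++++++.r.+++++++++++.BBBB+...oooo
240 ooooo...+BBB++++++++++++.r.++++++++++++BBBB+...oooo
245 ......................++.r.++......................
250 ......................++...++......................
255 ......................++...++......................
260 ......................oo...oo......................
265 ......................oo...oo......................
270 ......................oo...oo......................
275 ......................+o...oo......................
```

```bash
cat > e.py <<'E'
import sys,pickle
sys.argv=["x"];exec(open("th.py").read())
for n in("wr","wp","wq"):
    m,s=pickle.load(open(f"pics/{n}.pkl","rb"));I=cv2.imread(f"pics/{n}.png");H=cv2.cvtColor(I,cv2.COLOR_BGR2HSV).astype(int)
    k=((H[...,0]<6)|(H[...,0]>172))&(H[...,1]>150)
    cols=[np.where(k[40:260,c])[0]+40 for c in(308,314,330,336)]
    print(n,"red rows",[(c.min(),c.max()) for c in cols if len(c)],"V",H[216:230:2,312,2])
    print(" plate front",P(m,.135,0,0)[1].round(1)," pin ",P(m,.044,0,.041)[1].round(1))
    for t in(.9,.8,.75,.7,.65,.6,.5): print("  ",t,[P(m,.044+r*np.cos(t)-u*np.sin(t),0,.041+r*np.sin(t)+u*np.cos(t))[1].round(1) for r,u in((.09,-.004),(.09,.004),(.06,.004))])
    B=((H[...,0]>105)&(H[...,0]<125)&(H[...,1]>110));print(" blue first row",np.where(B[:,290:294].any(1))[0][:1], "plate-rail",[P(m,.125,0,z)[1].round(1) for z in(0,.008,.012)])
E
python3 e.py
```

```text
side red [] tcp px [262.62322792 129.13767581]
0.9 [263.2 125.7]
0.75 [262.1 126.3]
0.6 [261.3 127.4]
0.3 [260.4 131.1]
0 [260.6 136.2]
wr red rows [(np.int64(63), np.int64(109)), (np.int64(63), np.int64(109)), (np.int64(63), np.int64(109)), (np.int64(63), np.int64(109))] V [239 245 233 253 254 253 253]
 plate front 60.2  pin  164.8
   0.9 [np.float64(70.5), np.float64(80.8), np.float64(119.1)]
   0.8 [np.float64(60.8), np.float64(69.3), np.float64(111.8)]
   0.75 [np.float64(56.7), np.float64(64.3), np.float64(108.5)]
   0.7 [np.float64(53.1), np.float64(59.8), np.float64(105.4)]
   0.65 [np.float64(50.1), np.float64(55.9), np.float64(102.5)]
   0.6 [np.float64(47.6), np.float64(52.4), np.float64(99.9)]
   0.5 [np.float64(43.9), np.float64(47.1), np.float64(95.4)]
 blue first row [70] plate-rail [np.float64(71.9), np.float64(69.9), np.float64(68.9)]
wp red rows [(np.int64(218), np.int64(228)), (np.int64(218), np.int64(227)), (np.int64(218), np.int64(227)), (np.int64(218), np.int64(229))] V [138 255 255 255 255 255 233]
 plate front 163.9  pin  265.0
   0.9 [np.float64(229.9), np.flo
[... 566 characters left out ...]
t64(220), np.int64(226)), (np.int64(220), np.int64(227)), (np.int64(220), np.int64(229))] V [139 138 229 255 255 255 252]
 plate front 165.1  pin  267.2
   0.9 [np.float64(232.7), np.float64(244.7), np.float64(256.1)]
   0.8 [np.float64(220.2), np.float64(231.2), np.float64(248.1)]
   0.75 [np.float64(214.4), np.float64(224.9), np.float64(244.2)]
   0.7 [np.float64(208.9), np.float64(218.8), np.float64(240.5)]
   0.65 [np.float64(203.8), np.float64(213.1), np.float64(236.9)]
   0.6 [np.float64(199.1), np.float64(207.8), np.float64(233.4)]
   0.5 [np.float64(190.8), np.float64(198.1), np.float64(227.0)]
 blue first row [176] plate-rail [np.float64(175.0), np.float64(176.2), np.float64(176.8)]
```

The lever is at 0.80 rad and unmoved, and the fingers appear still above the pad. I continue straight down in small steps with force checks.

Request:
{"name": "carry_out", "arguments": {"moves": [{"jaw":0,"dx":0,"dy":0,"dz":0.0015,"yaw":0},{"jaw":0,"dx":0,"dy":0,"dz":0.0015,"yaw":0}]}}

```text
t: 18.0
tool_pos: [0.5096, 0.2199, 0.179]
orientation: [2.293, 2.147, 0.0]
force: [0.2, -0.1, 0.3]
opening: 0.0004
gripper_force: 0.0
```

Request:
{"name": "carry_out", "arguments": {"moves": [{"jaw":0,"dx":0,"dy":0,"dz":0.0015,"yaw":0},{"jaw":0,"dx":0,"dy":0,"dz":0.0015,"yaw":0}]}}

```text
t: 18.25
tool_pos: [0.5098, 0.2203, 0.1768]
orientation: [-2.293, -2.147, -0.002]
force: [-1.9, 2.1, 7.0]
opening: 0.0001
gripper_force: 3.3
```

```bash
python3 g.py; python3 w.py wt; sed -i 's/("wr","wp","wq")/("wt",)/' e.py; python3 e.py|grep -A9 wt; python3 - <<'E'
from h import *
I=cv2.imread("pics/wt.png");H=cv2.cvtColor(I,cv2.COLOR_BGR2HSV).astype(int)
for r in range(216,262,3): print(r,' '.join("%d/%d/%d"%tuple(H[r,c]) for c in(300,310,318,320,322,330,340,350)))
E
```

```text
carrier xyz mm [96.2  0.5 79. ] F [-1.89  2.11  7.02] open 0.00013212555891865222
[0.50983985 0.22031476 0.17676978] [-2.29334342e+00 -2.14708700e+00 -2.14737146e-03] [-1.88993696  2.10859383  7.01619122]
wt red rows [(np.int64(222), np.int64(228)), (np.int64(222), np.int64(226)), (np.int64(222), np.int64(227)), (np.int64(222), np.int64(229))] V [141 137 134 228 255 255 252]
 plate front 166.2  pin  270.4
   0.9 [np.float64(236.3), np.float64(248.7), np.float64(259.9)]
   0.8 [np.float64(223.3), np.float64(234.8), np.float64(251.6)]
   0.75 [np.float64(217.3), np.float64(228.2), np.float64(247.6)]
   0.7 [np.float64(211.7), np.float64(221.9), np.float64(243.7)]
   0.65 [np.float64(206.4), np.float64(216.0), np.float64(240.0)]
   0.6 [np.float64(201.5), np.float64(210.5), np.float64(236.5)]
   0.5 [np.float64(192.9), np.float64(200.5), np.float64(229.9)]
 blue first row [177] plate-rail [np.float64(176.3), np.float64(177.5), np.float64(178.2)]
216 12/9/139 175/11/137 5/11/136 5/11/142 4/12/143 8/15/140 20/11/137 109/139/231
219 8/14/142 170/11/140 10/11/136 174/9/141 0/9/140 0/8/134 2
[... 499 characters left out ...]
 19/22/242 18/23/242 109/144/228
240 16/22/246 17/22/244 178/33/92 179/147/125 5/39/86 18/23/245 16/22/246 109/145/228
243 162/18/69 154/26/68 0/29/80 176/115/91 178/46/77 154/26/68 157/32/71 177/30/76
246 155/23/67 165/34/76 174/31/81 179/104/88 0/34/76 156/18/70 163/25/72 163/25/72
249 163/24/74 163/25/72 175/37/82 175/31/90 171/35/72 164/37/75 170/20/77 167/25/70
252 159/24/74 159/26/68 0/31/73 177/27/86 177/34/68 162/33/77 160/31/73 160/21/72
255 161/28/72 174/18/72 3/31/74 172/24/119 170/31/74 159/24/74 158/30/69 10/11/70
258 167/25/71 150/18/72 178/42/73 163/15/116 172/40/70 155/21/72 160/21/73 150/11/67
261 168/18/71 158/30/69 5/41/69 170/14/111 173/30/68 155/23/66 162/17/74 150/15/66
```

Contact is felt now (7 N), with the effective tip about 20 mm above the stated TCP. The contact is near the pad's outer end, so I shift inward before pressing.

Request:
{"name": "carry_out", "arguments": {"moves": [{"jaw":0,"dx":0,"dy":0,"dz":-0.004,"yaw":0},{"jaw":0,"dx":-0.007,"dy":0,"dz":0,"yaw":0},{"jaw":0,"dx":0,"dy":0,"dz":0.004,"yaw":0},{"jaw":0,"dx":0,"dy":0,"dz":0.002,"yaw":0}]}}

```text
t: 18.85
tool_pos: [0.5088, 0.2126, 0.1733]
orientation: [-2.294, -2.146, 0.001]
force: [0.1, 0.5, 0.4]
opening: 0.0007
gripper_force: 0.0
```

Request:
{"name": "carry_out", "arguments": {"moves": [{"jaw":0,"dx":0,"dy":0,"dz":0.0015,"yaw":0},{"jaw":0,"dx":0,"dy":0,"dz":0.0015,"yaw":0}]}}

```text
t: 19.1
tool_pos: [0.5091, 0.213, 0.1712]
orientation: [2.293, 2.147, 0.0]
force: [-2.5, -0.9, 4.2]
opening: 0.0003
gripper_force: 1.7
```

Request:
{"name": "carry_out", "arguments": {"moves": [{"jaw":0,"dx":0,"dy":0,"dz":0.0015,"yaw":0},{"jaw":0,"dx":0,"dy":0,"dz":0.0015,"yaw":0}]}}

```text
t: 19.35
tool_pos: [0.5095, 0.213, 0.1685]
orientation: [2.293, 2.147, 0.002]
force: [0.0, 0.1, 4.1]
opening: 0.0002
gripper_force: 1.7
```

```bash
python3 g.py; python3 w.py wt; python3 e.py|grep -A9 wt
```

```text
carrier xyz mm [88.9  0.4 70.7] F [0.  0.1 4.1] open 0.00023932104207884537
[0.50953297 0.21303067 0.16854526] [2.29309066e+00 2.14657742e+00 1.74697761e-03] [2.24921231e-03 9.99340352e-02 4.10376870e+00]
wt red rows [(np.int64(212), np.int64(228)), (np.int64(212), np.int64(227)), (np.int64(212), np.int64(227)), (np.int64(212), np.int64(229))] V [254 254 255 232 201 203 198]
 plate front 159.4  pin  267.3
   0.9 [np.float64(229.6), np.float64(242.7), np.float64(255.3)]
   0.8 [np.float64(216.1), np.float64(228.1), np.float64(246.7)]
   0.75 [np.float64(209.9), np.float64(221.2), np.float64(242.5)]
   0.7 [np.float64(204.0), np.float64(214.7), np.float64(238.5)]
   0.65 [np.float64(198.6), np.float64(208.5), np.float64(234.6)]
   0.6 [np.float64(193.6), np.float64(202.8), np.float64(231.0)]
   0.5 [np.float64(184.8), np.float64(192.5), np.float64(224.1)]
 blue first row [171] plate-rail [np.float64(170.0), np.float64(171.0), np.float64(171.6)]
```

The lever moves at about 4 N. Follow the arc.

Request:
{"name": "carry_out", "arguments": {"moves": [{"jaw":0,"dx":0.002,"dy":0,"dz":0.002,"yaw":0},{"jaw":0,"dx":0.002,"dy":0,"dz":0.002,"yaw":0},{"jaw":0,"dx":0.002,"dy":0,"dz":0.002,"yaw":0},{"jaw":0,"dx":0.002,"dy":0,"dz":0.002,"yaw":0}]}}

```text
t: 19.95
tool_pos: [0.5097, 0.2208, 0.1597]
orientation: [2.293, 2.147, -0.0]
force: [2.3, -2.1, 3.2]
opening: 0.0001
gripper_force: 1.6
```

Request:
{"name": "carry_out", "arguments": {"moves": [{"jaw":0,"dx":0.0016,"dy":0,"dz":0.002,"yaw":0},{"jaw":0,"dx":0.0016,"dy":0,"dz":0.002,"yaw":0},{"jaw":0,"dx":0.0016,"dy":0,"dz":0.002,"yaw":0},{"jaw":0,"dx":0.0016,"dy":0,"dz":0.002,"yaw":0}]}}

```text
t: 20.45
tool_pos: [0.5098, 0.227, 0.1516]
orientation: [-2.294, -2.147, 0.001]
force: [0.1, -4.1, 1.7]
opening: 0.0005
gripper_force: 1.6
```

```bash
python3 g.py; python3 w.py wt; sed -i 's/(.9,.8,.75,.7,.65,.6,.5)/(.8,.7,.6,.5,.4,.3,.2,.1,0)/' e.py; python3 e.py|grep -A11 wt
```

```text
carrier xyz mm [102.9   1.   53.8] F [ 0.13 -4.09  1.7 ] open 0.0005307267925812402
[0.50979057 0.22700925 0.15160564] [-2.29366516e+00 -2.14665363e+00  1.42576512e-03] [ 0.12906713 -4.09439488  1.70157918]
wt red rows [(np.int64(211), np.int64(228)), (np.int64(211), np.int64(227)), (np.int64(211), np.int64(227)), (np.int64(211), np.int64(229))] V [254 255 247 242 240 235 241]
 plate front 176.6  pin  291.9
   0.8 [np.float64(248.7), np.float64(262.6), np.float64(277.4)]
   0.7 [np.float64(234.6), np.float64(247.1), np.float64(268.1)]
   0.6 [np.float64(222.2), np.float64(233.1), np.float64(259.5)]
   0.5 [np.float64(211.7), np.float64(221.0), np.float64(251.6)]
   0.4 [np.float64(203.0), np.float64(210.6), np.float64(244.6)]
   0.3 [np.float64(196.1), np.float64(202.1), np.float64(238.4)]
   0.2 [np.float64(190.9), np.float64(195.4), np.float64(233.1)]
   0.1 [np.float64(187.2), np.float64(190.4), np.float64(228.8)]
   0 [np.float64(185.0), np.float64(186.9), np.float64(225.3)]
 blue first row [188] plate-rail [np.float64(187.6), np.float64(189.3), np.float64(190.1)]
```

Request:
{"name": "carry_out", "arguments": {"moves": [{"jaw":0,"dx":0.001,"dy":0,"dz":0.0022,"yaw":0},{"jaw":0,"dx":0.001,"dy":0,"dz":0.0022,"yaw":0},{"jaw":0,"dx":0.001,"dy":0,"dz":0.0022,"yaw":0},{"jaw":0,"dx":0.001,"dy":0,"dz":0.0022,"yaw":0}]}}

```text
t: 21.05
tool_pos: [0.5102, 0.2314, 0.1431]
orientation: [-2.293, -2.147, 0.0]
force: [-1.1, -2.0, 1.2]
opening: 0.0006
gripper_force: 1.6
```

Request:
{"name": "carry_out", "arguments": {"moves": [{"jaw":0,"dx":0.0007,"dy":0,"dz":0.002,"yaw":0},{"jaw":0,"dx":0.0007,"dy":0,"dz":0.002,"yaw":0},{"jaw":0,"dx":0.0007,"dy":0,"dz":0.002,"yaw":0},{"jaw":0,"dx":0.0007,"dy":0,"dz":0.002,"yaw":0}]}}

```text
t: 21.55
tool_pos: [0.5104, 0.2342, 0.1352]
orientation: [-2.293, -2.147, -0.0]
force: [-1.2, -0.4, 2.8]
opening: 0.0004
gripper_force: 1.6
```

```bash
python3 g.py; python3 w.py wt; python3 e.py|grep -A11 wt
```

```text
carrier xyz mm [110.1   0.9  37.4] F [-1.25 -0.43  2.83] open 0.0004313936663658071
[0.51044075 0.23418823 0.1351588 ] [-2.29333248e+00 -2.14691671e+00 -1.27432472e-04] [-1.24734475 -0.43246412  2.82643059]
wt red rows [(np.int64(212), np.int64(228)), (np.int64(212), np.int64(227)), (np.int64(212), np.int64(227)), (np.int64(212), np.int64(229))] V [255 255 254 254 254 254 252]
 plate front 187.9  pin  311.5
   0.8 [np.float64(274.7), np.float64(290.7), np.float64(302.2)]
   0.7 [np.float64(258.3), np.float64(272.8), np.float64(291.8)]
   0.6 [np.float64(243.9), np.float64(256.6), np.float64(282.0)]
   0.5 [np.float64(231.5), np.float64(242.4), np.float64(273.0)]
   0.4 [np.float64(221.2), np.float64(230.2), np.float64(264.9)]
   0.3 [np.float64(212.9), np.float64(220.2), np.float64(257.7)]
   0.2 [np.float64(206.5), np.float64(212.1), np.float64(251.5)]
   0.1 [np.float64(201.9), np.float64(205.9), np.float64(246.4)]
   0 [np.float64(198.9), np.float64(201.5), np.float64(242.2)]
 blue first row [200] plate-rail [np.float64(199.4), np.float64(201.6), np.float64(202.8)]
```

Request:
{"name": "carry_out", "arguments": {"moves": [{"jaw":0,"dx":0.0005,"dy":0,"dz":0.002,"yaw":0},{"jaw":0,"dx":0.0005,"dy":0,"dz":0.002,"yaw":0},{"jaw":0,"dx":0.0005,"dy":0,"dz":0.002,"yaw":0},{"jaw":0,"dx":0.0005,"dy":0,"dz":0.002,"yaw":0}]}}

```text
t: 22.15
tool_pos: [0.5106, 0.2362, 0.1271]
orientation: [-2.293, -2.147, -0.0]
force: [-1.8, -0.4, 3.9]
opening: 0.0005
gripper_force: 1.6
```

Request:
{"name": "carry_out", "arguments": {"moves": [{"jaw":0,"dx":0.0003,"dy":0,"dz":0.002,"yaw":0},{"jaw":0,"dx":0.0003,"dy":0,"dz":0.002,"yaw":0}]}}

```text
t: 22.4
tool_pos: [0.5106, 0.2368, 0.1231]
orientation: [-2.293, -2.147, -0.0]
force: [-2.1, 0.2, 3.7]
opening: 0.0007
gripper_force: 1.6
```

```bash
python3 g.py; python3 w.py wt; python3 e.py|grep -A11 wt
```

```text
carrier xyz mm [112.7   0.8  25.3] F [-2.12  0.19  3.66] open 0.0007247195764086678
[0.5106371  0.23678857 0.12313569] [-2.29333400e+00 -2.14695049e+00 -2.51921587e-04] [-2.11763079  0.18694975  3.66386378]
wt red rows [(np.int64(212), np.int64(228)), (np.int64(212), np.int64(227)), (np.int64(212), np.int64(227)), (np.int64(212), np.int64(229))] V [255 254 254 254 254 254 252]
 plate front 193.9  pin  324.4
   0.8 [np.float64(292.2), np.float64(310.1), np.float64(319.1)]
   0.7 [np.float64(273.9), np.float64(290.1), np.float64(307.7)]
   0.6 [np.float64(257.7), np.float64(271.9), np.float64(296.9)]
   0.5 [np.float64(243.8), np.float64(256.0), np.float64(286.9)]
   0.4 [np.float64(232.2), np.float64(242.4), np.float64(277.9)]
   0.3 [np.float64(222.8), np.float64(231.0), np.float64(269.9)]
   0.2 [np.float64(215.5), np.float64(221.9), np.float64(263.0)]
   0.1 [np.float64(210.2), np.float64(214.8), np.float64(257.2)]
   0 [np.float64(206.6), np.float64(209.7), np.float64(252.5)]
 blue first row [207] plate-rail [np.float64(205.9), np.float64(208.4), np.float64(209.7)]
```

Request:
{"name": "carry_out", "arguments": {"moves": [{"jaw":0,"dx":0,"dy":0,"dz":0.0015,"yaw":0},{"jaw":0,"dx":0,"dy":0,"dz":0.0015,"yaw":0},{"jaw":0,"dx":0,"dy":0,"dz":0.0015,"yaw":0},{"jaw":0,"dx":0,"dy":0,"dz":0.0015,"yaw":0}]}}

```text
t: 23.0
tool_pos: [0.5109, 0.2368, 0.1173]
orientation: [2.293, 2.147, 0.001]
force: [-1.3, 3.2, 3.2]
opening: 0.0006
gripper_force: 1.7
```

Request:
{"name": "carry_out", "arguments": {"moves": [{"jaw":0,"dx":0,"dy":0,"dz":0.001,"yaw":0},{"jaw":0,"dx":0,"dy":0,"dz":0.001,"yaw":0}]}}

```text
t: 23.25
tool_pos: [0.5109, 0.2368, 0.1154]
orientation: [2.293, 2.147, 0.001]
force: [0.2, 3.4, 6.4]
opening: 0.0001
gripper_force: 2.9
```

```bash
python3 g.py; python3 w.py wt; python3 e.py|grep -A11 wt|grep -v '0\.[3-8] '
```

```text
carrier xyz mm [112.7   0.6  17.6] F [0.18 3.43 6.41] open 0.000143766585969487
[0.51089173 0.23675468 0.11536521] [2.29336368e+00 2.14683093e+00 8.64565572e-04] [0.17672899 3.43335574 6.40763338]
wt red rows [(np.int64(211), np.int64(228)), (np.int64(211), np.int64(227)), (np.int64(211), np.int64(227)), (np.int64(211), np.int64(229))] V [255 255 255 255 255 255 253]
 plate front 195.9  pin  331.5
   0.2 [np.float64(219.2), np.float64(226.0), np.float64(268.7)]
   0.1 [np.float64(213.5), np.float64(218.5), np.float64(262.4)]
   0 [np.float64(209.6), np.float64(212.9), np.float64(257.4)]
 blue first row [209] plate-rail [np.float64(208.3), np.float64(211.0), np.float64(212.4)]
```

Request:
{"name": "carry_out", "arguments": {"moves": [{"jaw":0,"dx":0,"dy":0,"dz":0.001,"yaw":0},{"jaw":0,"dx":0,"dy":0,"dz":0.001,"yaw":0}]}}

```text
t: 23.6
tool_pos: [0.5111, 0.2368, 0.1146]
orientation: [2.293, 2.147, 0.002]
force: [-5.5, 1.5, 16.4]
opening: 0.0005
gripper_force: 7.8
```

```bash
python3 g.py; python3 w.py wt; python3 e.py|grep -A11 wt|grep -v '0\.[3-8] '
```

```text
carrier xyz mm [112.8   0.4  16.8] F [-5.46  1.46 16.39] open 0.00047430327255994394
[0.51105736 0.23683286 0.11464405] [2.29318881e+00 2.14670003e+00 1.68675134e-03] [-5.45887925  1.45588293 16.39036341]
wt red rows [(np.int64(211), np.int64(228)), (np.int64(211), np.int64(227)), (np.int64(211), np.int64(227)), (np.int64(211), np.int64(229))] V [255 255 255 255 255 255 253]
 plate front 196.2  pin  332.3
   0.2 [np.float64(219.7), np.float64(226.6), np.float64(269.4)]
   0.1 [np.float64(213.9), np.float64(219.0), np.float64(263.1)]
   0 [np.float64(210.0), np.float64(213.4), np.float64(258.0)]
 blue first row [210] plate-rail [np.float64(208.6), np.float64(211.4), np.float64(212.8)]
```

Hard stop: force jumped to 16 N, and the lever angle in the image is about 0. One small extra press, then back off.

Request:
{"name": "carry_out", "arguments": {"moves": [{"jaw":0,"dx":0,"dy":0,"dz":0.0005,"yaw":0},{"jaw":0,"dx":0,"dy":0,"dz":0,"yaw":0}]}}

```text
t: 23.95
tool_pos: [0.5111, 0.2368, 0.1147]
orientation: [2.293, 2.147, 0.002]
force: [-5.8, -0.1, 14.8]
opening: 0.0002
gripper_force: 7.7
```

Request:
{"name": "carry_out", "arguments": {"moves": [{"jaw":0,"dx":0,"dy":0,"dz":-0.003,"yaw":0},{"jaw":0,"dx":0,"dy":0,"dz":-0.01,"yaw":0},{"jaw":0,"dx":0,"dy":0,"dz":-0.03,"yaw":0},{"jaw":0,"dx":0,"dy":0,"dz":-0.04,"yaw":0},{"jaw":0,"dx":0,"dy":0,"dz":-0.04,"yaw":0},{"jaw":0,"dx":0,"dy":0,"dz":-0.04,"yaw":0},{"jaw":0,"dx":-0.04,"dy":0,"dz":0,"yaw":0},{"jaw":0,"dx":-0.05,"dy":0,"dz":0,"yaw":0}]}}

```text
t: 24.95
tool_pos: [0.5046, 0.1461, 0.2762]
orientation: [2.291, 2.148, -0.0]
force: [-0.5, -0.1, 0.2]
opening: 0.0006
gripper_force: 0.0
```

Request:
{"name": "carry_out", "arguments": {"moves": [{"jaw":0,"dx":0,"dy":0,"dz":0,"yaw":0},{"jaw":0,"dx":0,"dy":0,"dz":0,"yaw":0}]}}

```text
t: 25.2
tool_pos: [0.5046, 0.1467, 0.2757]
orientation: [-2.294, -2.146, 0.0]
force: [-0.3, -0.2, -0.7]
opening: 0.0006
gripper_force: 0.0
```

```bash
python3 g.py; python3 w.py wt; python3 e.py|grep -A11 wt|grep -v '0\.[5-8] '
```

```text
carrier xyz mm [ 22.4   0.8 177.9] F [-0.27 -0.18 -0.66] open 0.0005807587799246715
[0.50464401 0.14674607 0.27567418] [-2.29435061e+00 -2.14557707e+00  3.48910350e-04] [-0.26806276 -0.17748219 -0.66474859]
wt red rows [(np.int64(97), np.int64(122)), (np.int64(96), np.int64(123))] V [251 251 251 250 252 253 244]
 plate front 99.6  pin  175.2
   0.4 [np.float64(97.5), np.float64(99.8), np.float64(128.6)]
   0.3 [np.float64(95.9), np.float64(97.3), np.float64(126.4)]
   0.2 [np.float64(95.2), np.float64(95.7), np.float64(124.8)]
   0.1 [np.float64(95.4), np.float64(95.2), np.float64(123.8)]
   0 [np.float64(96.5), np.float64(95.5), np.float64(123.3)]
 blue first row [108] plate-rail [np.float64(107.8), np.float64(107.2), np.float64(106.9)]
```

```bash
python3 -c "
from plant import close_job
print(close_job())"
```

```text
the job is handed in; nothing more can be done
None
```

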